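Set the long tooth model on the sloped stand

TASK

Take the longer of the two tooth models out of the rack, lay it on its back on the bench (teeth up) and let go; then take it again another way and set it on the sloped stand, teeth outward, so that the edge it was standing on rests fully home and flush along the stand's bottom lip, with its whole length on the stand. Leave the shorter model in the rack and the other things where they are.

Things in the scene. Friction and masses are not known exactly. Their poses are not given: they have to be found in the camera images.
- model_mid (a point): Longer tooth model: plaster slab 130 (own x) by 24 (y) by 70 mm (z), about 0.3 kg, with a row of seven teeth on its +y face. Starts standing on a long edge in a rack slot, own z up. Point: centre of the slab without the teeth, 35 mm above the standing edge, 12 mm from each face. Lying on its back own y is up, the slab's top is 24 mm and the teeth's tops 52 mm above the bench.
- model_row (a point): Centre of the longer model's row of teeth: a ridge 94 mm long (own x), 18 mm wide (own z), standing 28 mm (own y) out of the slab's face. This point is at y +26 mm, z -7 mm from model_mid. Standing, the ridge spans 19 to 37 mm above the standing edge; the 33 mm of face above it is bare. It makes a good grip once the model lies on its back.
- model_foot (a point): Middle of the longer model's back lower edge (own x 0, y -12 mm, z -35 mm from model_mid): the edge that must end in the corner between the stand's slope and its lip.
- short_mid (a point): Shorter tooth model, bystander: same section as the longer one (24 by 70 mm) but 85 mm long with four teeth; stands in the other slot. The point is the centre of its slab, axes as for the longer one.
- rack: Grey plastic rack, fixed, 150 (own x) by 170 mm (y). Floor 8 mm above the bench; two slots along x, centred at y +50 and -50 mm, 29 mm wide between walls that reach 22 mm above the bench, open above and at the ends. Origin: centre of its underside, on the bench. Either model may be in either slot; the rack may be left or right.
- stand: White sloped stand, fixed, 200 mm wide (own y, 0 = middle). Origin: centre of its underside; z up. Resting face rises towards own +x at 30 degrees. Lip along y on the -x side, 12 mm high square to the face. Corner of face and lip: x -50, z 20 mm; face runs 110 mm up to x +45, z 75 mm. Open at the ends. Left or right of the bench; the bench between stand and rack is free.
- cup: Bystander: clear cup with an egg, 66 mm across, 62 mm high, standing on the bench. Origin: centre of its underside.
- bottle: Bystander: amber bottle, 54 mm across, 120 mm high. Origin: centre of its underside.
- handpiece: Bystander: steel handpiece lying across the bench in front of the cup and bottle, 130 mm long along own x, 19 mm thick. Origin: middle of its underside.
Not all that is in view belongs to the job. What is shaped like the part that bears model_mid but blue or green is not meant.

How it is judged:
On the way:
1. the longer model lies on its back on the bench, teeth up, let go of (angle between model_mid's own y axis and vertical below 0.1 rad and height (world z) of model_mid below 0.017 m and contact force between the fingers and model below 0.1 N and linear speed of model below 0.02 m/s), for 0.2 s.
At the end, for the whole second after the job is handed in: The longer model is released and still on the slope, teeth outward: back lower edge within 5 mm of the corner of slope and lip, parallel to the lip within 0.05 rad, back on the slope within 0.06 rad, middle within 37 mm of the middle of the stand (x of model_foot in the frame of stand between -0.055 and -0.045 m and z of model_foot in the frame of stand between 0.015 and 0.025 m and y of model_foot in the frame of stand between -0.037 and 0.037 m and angle between model_mid's own y axis and vertical between 0.463599 and 0.583599 rad and angle between the x axis of model_mid and the y axis of stand, either way round below 0.05 rad and linear speed of model below 0.01 m/s and contact force between the fingers and model below 0.1 N); the robot touches nothing.
It fails at once if the shorter model is moved more than 20 mm (distance of short_mid from where it was at the start of the episode above 0.02 m).
It fails at once if the cup is moved more than 30 mm (distance of cup from where it was at the start of the episode above 0.03 m).
It fails at once if the bottle is moved more than 30 mm (distance of bottle from where it was at the start of the episode above 0.03 m).
It fails at once if the handpiece is moved more than 30 mm (distance of handpiece from where it was at the start of the episode above 0.03 m).
It also fails if it takes over 69 s, if anything falls off the work surface, if the arm or the gripper's body presses on something with over 40 N, if the wrist force passes 120 N, or if a joint passes its speed limit or range.

ROBOT

A 6-joint arm with a two-finger parallel gripper is mounted at the origin on the work surface. World frame = base frame: x ahead of the robot, y to its left, z up, the work surface at z = 0. Lengths are in m, angles in rad, forces in N, time in s.
With the tool pointing down it reaches from about 0.275 to 0.825 m from the base axis. Payload 4.9 kg.
Tool frame: the origin (TCP) lies on the centre line of the jaws, within the pads' length; the fingertips stand 8 mm ahead of it and the grasp point (between the pads) lies 11 mm behind it (ctrl.finger_overhang is the distance from the TCP to the fingertips, in m); z points along the fingers, y is the direction in which the jaws open and shut (so a half turn about z gives the same grasp; the last joint's range is limited). The gripper opens to 85 mm and grips with 20 to 120 N. Pads are 22 mm wide; open, the fingers measure 114 mm over their backs; the gripper's body (76 mm by 85 mm) begins 54 mm behind the grasp point. The pads swing forward as they close: fully open they stand 13 mm farther back than shut.
Start: joints at [-1.335, 0.326, -0.193, 1.052, 0, 1.437], TCP at [0.199, -0.513, 0.216] pointing down, gripper open.
Joint ranges: [-2.65, 2.65], [-0.97, 1.79], [-1.3, 1.35], [-1.93, 2.1], [-1.47, 1.37], [-3.14, 3.14]. Speed limits (rad/s): [2.57, 2.57, 3.14, 3.14, 3.14, 3.14].

INTERFACE

Orientations are given as a unit quaternion [x, y, z, w].
In Python, from rig import ctrl gives the robot as it stands. The module is installed in compiled form; this text tells all that it offers.
- The arm moves only by the shell command python3 -m handwheel 'ROWS' [FORCE]. ROWS is JSON, one flat list of numbers, 7 for each row, row after row: the shift along the world's x, y, z in cm, then the turn, a rotation vector about the world's x, y, z in degrees, then the closure, from 0 (fully open) to 1 (shut). In form: [tx, ty, tz, ax, ay, az, gripper, tx, ty, tz, ax, ay, az, gripper, ...]. A call has 1 to 5 rows; each row is the pose to reach, as a shift and turn from the pose measured when the call began; what a row does not reach only later rows make up. A row lasts 1/12 s, in which the tool goes at most 41.7 mm and 7.16 degrees, less where a joint would pass 70% of its speed; a pose out of reach is approached as far as the arm can. A call with a gripper value outside its range is refused whole. The fingers move at their own pace and stop on an object; FORCE is the grip in N (left out, the last holds). Time passes only in rows, so rows that repeat a pose let the fingers close. It gives the time, the measured TCP pose, the force and the opening at its end, in the units of the state.
- ctrl.get_obs(): the state, without advancing time (a new reading comes with each control period).
- ctrl.get_image(name): name is "side" or "top" or "wrist"; returns a dict with "frame" (420x560x3 uint8, red, green, blue), "range_z" (420x560 float32, m along the optical axis (not along the pixel's ray), 0 where there is no reading), "intrinsics" (3x3 intrinsics, pixels), "rvec" (rotation vector, rad) and "tvec" (3), from world to camera coordinates, as OpenCV has them. Camera axes: x right, y down, z forward; pixel columns grow to the right and rows downward; lengths in m; the calibration is good to about 2 mm. A picture is of the moment at which its call begins.
- ctrl.job_done(): hands the job in, once; it reports no verdict.
The state is a dict: "t": time; "qpos": joint angles; "joint_velocities": joint speeds; "joint_efforts": joint torques, N m; "position": TCP position; "orientation": TCP orientation; "ft_force": force on the tool from outside, world axes, zero at the start; "ft_torque": the same for the moment, N m; "gripper_width": finger opening in m.
Only numpy, scipy, OpenCV 4.12 (cv2) and the standard library are available. Lean on these libraries where they do the work, as an engineer would, in place of code of your own. Each camera call takes 0.05 s, during which the arm holds its last target.

## Working session

There is one attempt and no reset: what is moved stays moved. The work goes in short steps, Python scripts to look and compute and a shell command to move; the robot and the scene stay as the last step left them, time stands still between calls to the robot, and variables do not carry over. Pictures are saved under pics/ and viewed, and the job is handed in when it is done.

```bash
mkdir -p pics
cat > h.py <<'E'
import numpy as np, cv2
from rig import ctrl
def snap(name,out):
    d=ctrl.get_image(name); np.savez(''+out+'.npz',**d); cv2.imwrite(f'pics/{out}.png',d['frame'][:,:,::-1]); return d
def load(out): return dict(np.load(''+out+'.npz'))
def world(d,us,vs,z=None):
    R=cv2.Rodrigues(d['rvec'])[0]; t=d['tvec'].ravel(); K=d['intrinsics']
    us=np.asarray(us,float);vs=np.asarray(vs,float)
    ray=np.linalg.inv(K)@np.vstack([us.ravel(),vs.ravel(),np.ones(us.size)])
    if z is None:
        dep=d['range_z'][vs.astype(int).ravel(),us.astype(int).ravel()]
        P=ray*dep
        return (R.T@(P-t[:,None])).T
    c=-R.T@t; dr=R.T@ray
    return (c[:,None]+dr*((z-c[2])/dr[2])).T
def cloud(d):
    v,u=np.mgrid[0:420,0:560]
    return world(d,u,v).reshape(420,560,3)
def crop(d,x0,y0,x1,y1,k,out):
    cv2.imwrite(f'pics/{out}.png',cv2.resize(d['frame'][y0:y1,x0:x1,::-1],None,fx=k,fy=k,interpolation=cv2.INTER_CUBIC))
E
python3 - <<'E'
from h import *
o=ctrl.get_obs()
print(o['t'],o['position'],o['orientation'],o['gripper_width'],ctrl.finger_overhang)
snap('top','top0');snap('side','side0')
E
```

```text
0.0 [ 0.19865775 -0.5122161   0.2150056 ] [ 9.82955415e-01  1.83842076e-01 -3.12602199e-05 -8.61888154e-04] 0.08548437096554912 0.008
```

View pics/top0.png

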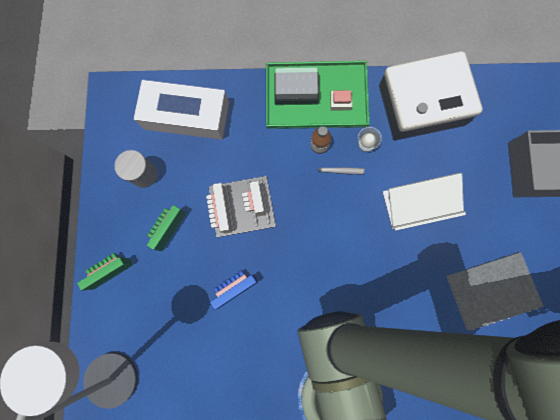

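View pics/side0.png

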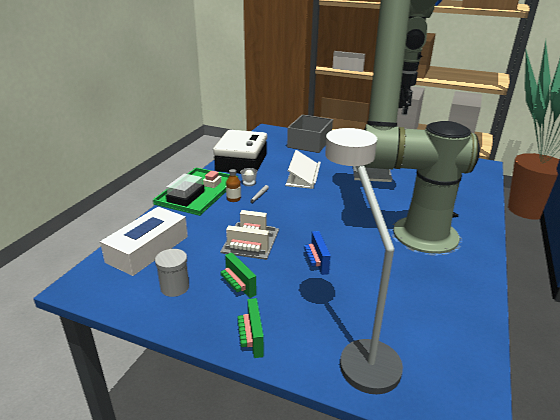

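Run:
```python
from h import *
d=load('top0')
crop(d,190,160,290,250,8,'c_rack');crop(d,370,160,480,240,7,'c_stand')
C=cloud(d)
for u,v in [(220,205),(256,197),(211,205),(240,210),(245,240),(210,190),(425,200),(390,205),(460,180),(463,213),(320,140),(369,139),(342,170),(330,240),(100,200),(190,105)]:
    print(u,v,C[v,u].round(4))
```

```text
220 205 [0.5101 0.32   0.0749]
256 197 [0.5301 0.2225 0.0787]
211 205 [0.5159 0.3506 0.0442]
240 210 [0.507  0.2745 0.0074]
245 240 [0.4217 0.2605 0.    ]
210 190 [0.5664 0.3618 0.0077]
425 200 [ 0.5228 -0.2376  0.0447]
390 205 [ 0.5091 -0.1405  0.0504]
460 180 [ 0.5726 -0.3271  0.066 ]
463 213 [ 0.4874 -0.3422  0.0337]
320 140 [0.321  0.1295 1.1315]
369 139 [ 0.6948 -0.0899  0.0572]
342 170 [ 0.6178 -0.0178  0.0173]
330 240 [4.195e-01 1.990e-02 1.000e-04]
100 200 [ 0.5429  0.6865 -0.0024]
190 105 [0.7932 0.4075 0.082 ]
```

View pics/c_rack.png

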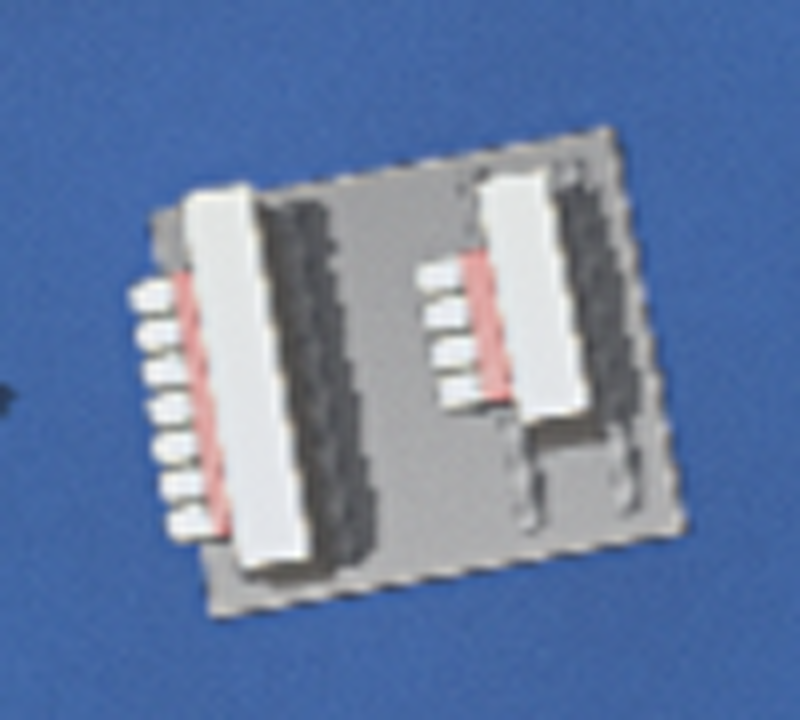

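View pics/c_stand.png

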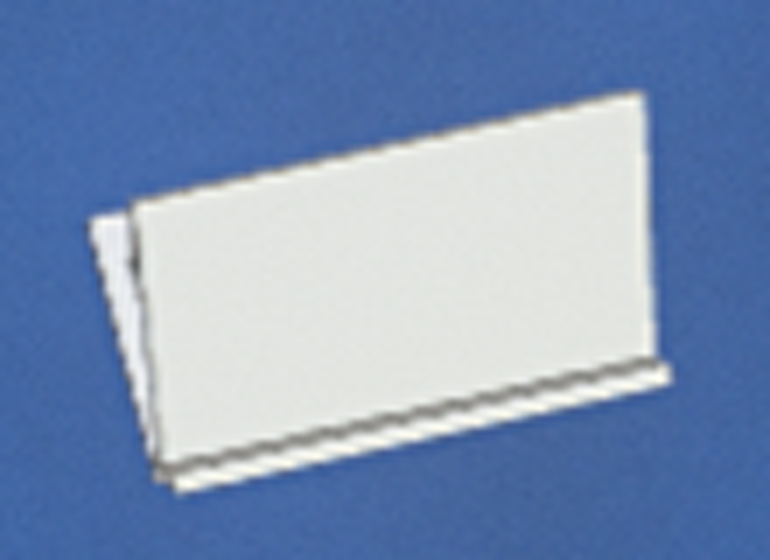

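Run:
```python
from h import *
d=load('top0')
def W(pts,k,x0,y0,z):
    p=np.array(pts,float); return world(d,(p[:,0]+.5)/k-.5+x0,(p[:,1]+.5)/k-.5+y0,z)
m=W([(187,190),(250,185),(312,562),(243,570)],8,190,160,.078); print(m.round(4), 'mid',m.mean(0))
for a,b in [(3,0),(2,1)]: e=m[a]-m[b];print('len',np.linalg.norm(e),np.degrees(np.arctan2(-e[1],-e[0])))
print('w',np.linalg.norm(m[0]-m[1]),np.linalg.norm(m[2]-m[3]))
s=W([(480,182),(547,172),(590,410),(525,418)],8,190,160,.078); print('short',s.round(4))
t=W([(133,203),(645,92)],7,370,160,.075); c=W([(165,470),(655,362)],7,370,160,.02)
for x in(t,c): e=x[0]-x[1];print(x.round(4),np.linalg.norm(e),np.degrees(np.arctan2(e[1],e[0])))
C=cloud(d)
# top-face points of model by depth
M=(C[...,2]>.068)&(C[...,2]<.088)&(C[...,0]>.4)&(C[...,0]<.6)&(C[...,1]>.15)&(C[...,1]<.4)
P=C[M]; L=P[P[:,1]>.27]; S=P[P[:,1]<.27]
for Q in (L,S): print(len(Q),Q[:,2].mean(),cv2.minAreaRect(Q[:,:2].astype(np.float32)))
# stand plane fit
M=(C[...,0]>.44)&(C[...,0]<.64)&(C[...,1]<-.1)&(C[...,1]>-.38)&(C[...,2]>.032)
P=C[M]; A=np.c_[P[:,:2],np.ones(len(P))]
for i in range(4):
    k=np.linalg.lstsq(A,P[:,2],rcond=None)[0]; r=P[:,2]-A@k; g=abs(r)<.004; P=P[g];A=A[g]
print('plane',k,'yaw',np.degrees(np.arctan2(k[1],k[0])),'slope',np.degrees(np.arctan(np.hypot(*k[:2]))),r.std(),len(P))
print(P.min(0),P.max(0))
```

```text
[[0.5695 0.3397 0.078 ]
 [0.5709 0.3182 0.078 ]
 [0.4423 0.2955 0.078 ]
 [0.4399 0.3185 0.078 ]] mid [0.50562739 0.31795338 0.078     ]
len 0.1313285089941547 9.291212329074451
len 0.13060920235837353 10.044475257550088
w 0.021462921169907508 0.023120451124447217
short [[0.5709 0.2402 0.078 ]
 [0.5741 0.2175 0.078 ]
 [0.4924 0.2029 0.078 ]
 [0.49   0.2247 0.078 ]]
[[ 0.5495 -0.1327  0.075 ]
 [ 0.5904 -0.3293  0.075 ]] 0.2007894673732243 101.75114950121079
[[ 0.4531 -0.1538  0.02  ]
 [ 0.4943 -0.3488  0.02  ]] 0.19932205859420438 101.92379799990873
441 0.07717921452946705 ((0.5051845908164978, 0.3200494945049286), (0.12925052642822266, 0.025117121636867523), 9.737549781799316)
279 0.07719813107619375 ((0.5319122076034546, 0.22325611114501953), (0.08532475680112839, 0.02390218712389469), 10.586012840270996)
plane [ 0.54591752  0.11725088 -0.2101507 ] yaw 12.121702962478718 slope 29.17754983027861 0.0017513077892129518 2017
[ 0.47581735 -0.34174243  0.03201155] [ 0.59050843 -0.13185749  0.07685134]
```

```bash
python3 -m handwheel '[1.2,3.3,0.6,0,0,6.8,0, 2.4,6.6,1.2,0,0,13.5,0, 3.7,10,1.8,0,0,20.3,0, 4.9,13.3,2.4,0,0,27,0, 6.1,16.6,3,0,0,33.8,0]'; python3 -m handwheel '[1.2,3.3,0,0,0,6.8,0, 2.4,6.6,0,0,0,13.5,0, 3.7,10,0,0,0,20.3,0, 4.9,13.3,0,0,0,27,0, 6.1,16.6,0,0,0,33.8,0]'; python3 -c "
from rig import ctrl; o=ctrl.get_obs(); print(o['qpos'],o['ft_force'])"
```

```text
t: 0.52
position: [0.2597, -0.3444, 0.2448]
orientation: [0.886, 0.464, -0.0, -0.001]
ft_force: [1.1, 0.0, 1.5]
gripper_width: 0.0856
t: 0.93
position: [0.3207, -0.1766, 0.2447]
orientation: [0.711, 0.703, -0.0, -0.001]
ft_force: [0.7, -0.1, -0.3]
gripper_width: 0.0852
[-7.05187185e-01 -4.17673645e-02 -5.54539027e-01  1.06046482e+00
 -7.19851294e-04  8.76375337e-01] [ 0.6629495  -0.06573092 -0.34913161]
```

```bash
python3 -m handwheel '[1.2,3.3,0,0,0,6.8,0, 2.4,6.6,0,0,0,13.5,0, 3.7,10,0,0,0,20.3,0, 4.9,13.3,0,0,0,27,0, 6.2,16.5,0,0,0,33.5,0]'; python3 -m handwheel '[1.2,3.3,0,0,0,6.8,0, 2.4,6.6,0,0,0,13.5,0, 3.7,10,0,0,0,20.3,0, 4.9,13.3,0,0,0,27,0, 6.2,16.5,0,0,0,33.5,0]';python3 -m handwheel '[1.2,3.3,0,0,0,6.8,0.3, 2.4,6.6,0,0,0,13.5,0.3, 3.7,10,0,0,0,20.3,0.3, 4.9,13.3,0,0,0,27,0.3, 6.1,16.3,0,0,0,33.5,0.3]'
python3 - <<'E'
from h import *
from scipy.spatial.transform import Rotation as R
o=ctrl.get_obs(); r=R.from_quat(o['orientation']).as_matrix(); print(o['qpos'],o['position'],'\n',r, np.degrees(np.arctan2(r[1,1],r[0,1])))
snap('wrist','w1');snap('top','top1')
E
```

```text
t: 1.35
position: [0.3825, -0.0097, 0.2447]
orientation: [0.475, 0.88, -0.001, -0.001]
ft_force: [0.2, -0.1, -0.8]
gripper_width: 0.085
t: 1.77
position: [0.4443, 0.1574, 0.2444]
orientation: [0.198, 0.98, -0.001, -0.001]
ft_force: [0.8, -0.8, 0.1]
gripper_width: 0.0854
t: 2.18
position: [0.5053, 0.3225, 0.2438]
orientation: [-0.096, 0.995, -0.002, -0.001]
ft_force: [0.6, 0.4, 0.4]
gripper_width: 0.0599
[ 0.44612186  0.40620048 -0.00224088  1.16528418 -0.00221745  0.25435507] [0.50525998 0.32245679 0.24378754] 
 [[-0.98166649 -0.19059921 -0.00168575]
 [-0.19059306  0.98166371 -0.00326429]
 [ 0.00227701 -0.00288315 -0.99999325]] 100.98780144819209
```

View pics/w1.png

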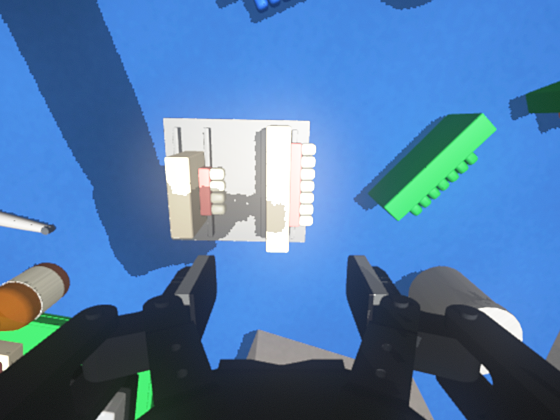

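Run:
```python
from h import *
d=load('w1'); C=cloud(d)
M=(C[...,2]>.068)&(C[...,2]<.088)&(C[...,0]>.4)&(C[...,0]<.6)&(C[...,1]>.27)&(C[...,1]<.4)
Q=C[M]; print(len(Q),Q[:,2].mean(),cv2.minAreaRect(Q[:,:2].astype(np.float32)))
crop(d,150,100,330,260,4,'w1c')
```

```text
2968 0.07839891016249342 ((0.5077702403068542, 0.31994450092315674), (0.12968970835208893, 0.023983579128980637), 9.786185264587402)
```

View pics/w1c.png

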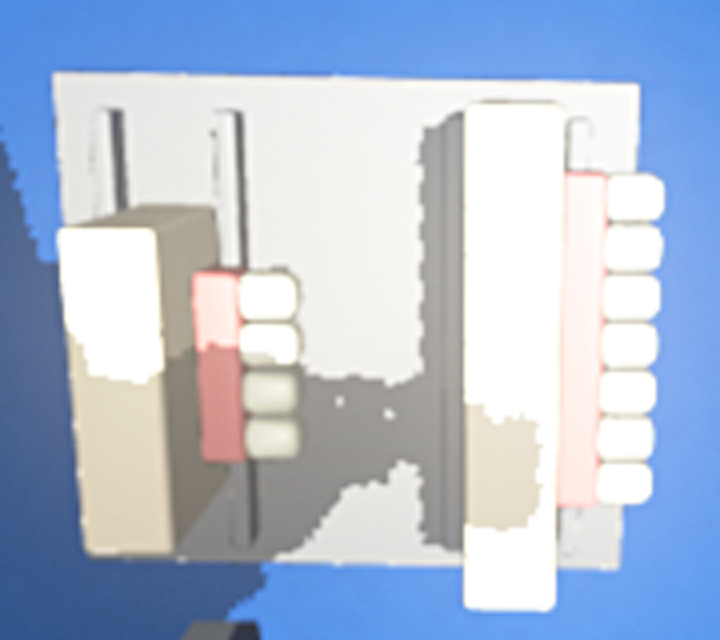

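```bash
python3 -m handwheel '[0.2,-0.3,-3,0,0,-1.2,0.3, 0.2,-0.3,-7,0,0,-1.2,0.3, 0.2,-0.3,-11,0,0,-1.2,0.3, 0.2,-0.3,-15,0,0,-1.2,0.3, 0.2,-0.3,-16.5,0,0,-1.2,0.3]'; python3 -m handwheel '[0,0,-0.8,0,0,0,0.3, 0,0,-1.7,0,0,0,0.3, 0,0,-1.7,0,0,0,0.3]'
python3 - <<'E'
from h import *
o=ctrl.get_obs(); print(o['position'],o['orientation'],o['ft_force'])
snap('wrist','w2');snap('side','s2')
E
```

```text
t: 2.7
position: [0.5039, 0.3184, 0.0721]
orientation: [-0.084, 0.996, -0.003, -0.005]
ft_force: [-0.9, -0.4, -0.1]
gripper_width: 0.0598
t: 2.95
position: [0.5029, 0.3175, 0.0537]
orientation: [-0.083, 0.996, -0.003, -0.006]
ft_force: [-1.0, -0.8, 1.1]
gripper_width: 0.0597
[0.50286196 0.31746946 0.05374972] [-0.08346585  0.99648619 -0.00320809 -0.00619897] [-0.97644722 -0.76255537  1.14481008]
```

View pics/w2.png

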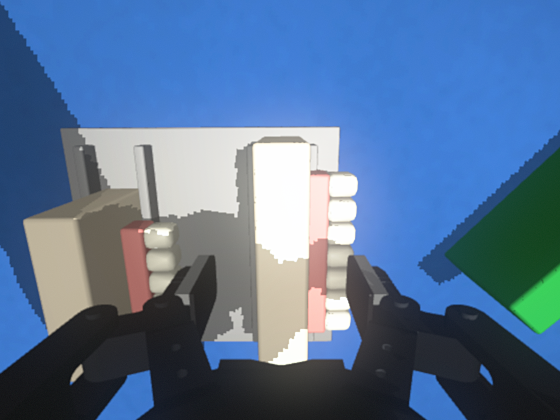

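```bash
python3 -m handwheel '[0.4,0.2,0.7,0,0,0,0.3, 0.4,0.2,0.8,0,0,0,0.5, 0.4,0.2,0.8,0,0,0,0.8, 0.4,0.2,0.8,0,0,0,1, 0.4,0.2,0.8,0,0,0,1]' 60;python3 -m handwheel '[0,0,0,0,0,0,1, 0,0,0,0,0,0,1, 0,0,0,0,0,0,1]'
```

```text
t: 3.47
position: [0.5089, 0.3207, 0.0647]
orientation: [-0.084, 0.996, -0.002, -0.004]
ft_force: [-0.4, -0.6, 0.1]
gripper_width: 0.0114
t: 3.72
position: [0.5087, 0.3206, 0.0646]
orientation: [-0.084, 0.996, -0.002, -0.004]
ft_force: [-0.1, -0.0, -0.2]
gripper_width: -0.0
```

Run:
```python
from h import *
snap('wrist','w3');d=snap('side','s3');crop(d,180,180,320,290,5,'s3c')
```

```text
(no output)
```

View pics/w3.png

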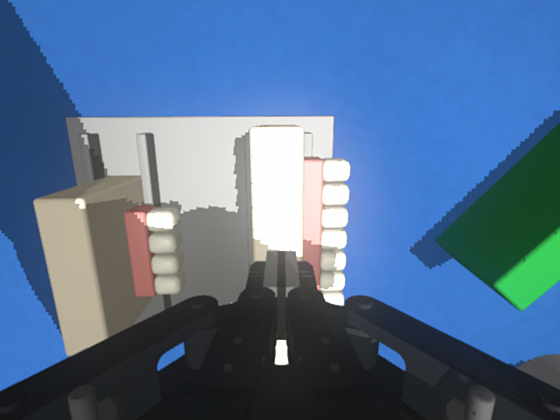

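View pics/s3c.png

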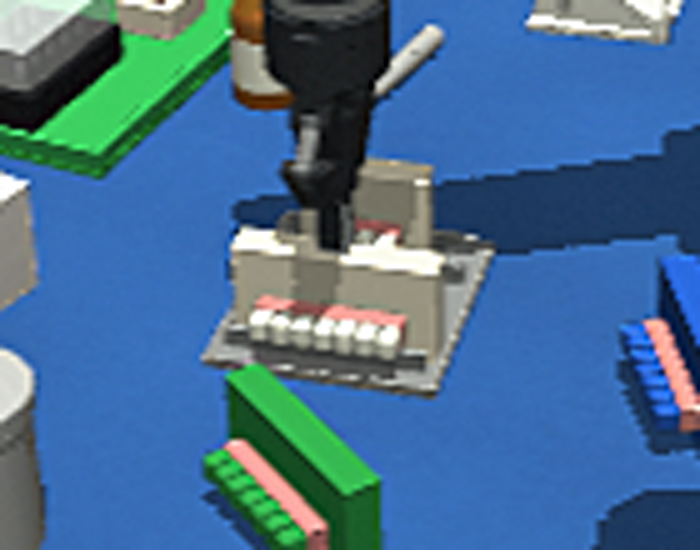

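Run:
```python
from h import *
for n in ('w2','w3','s3'):
    d=load(n); C=cloud(d)
    M=(C[...,2]>.066)&(C[...,2]<.088)&(C[...,0]>.4)&(C[...,0]<.6)&(C[...,1]>.27)&(C[...,1]<.4)
    Q=C[M]; print(n,len(Q),np.percentile(Q[:,2],[5,50,95]).round(4),cv2.minAreaRect(Q[:,:2].astype(np.float32)))
d=load('w3');C=cloud(d)
for v in range(240,300,6): print(v,C[v,[262,272,282,292,299]].round(3).tolist())
d=load('w2');C=cloud(d)
for p in [(200,262),(212,262),(350,262),(185,295),(190,310)]: print(p,C[p[1],p[0]].round(4))
```

```text
w2 12854 [0.0773 0.0785 0.0813] ((0.49570396542549133, 0.3176039755344391), (0.09963132441043854, 0.07371433824300766), 41.547401428222656)
w3 7129 [0.0773 0.0785 0.0796] ((0.5036062002182007, 0.32027021050453186), (0.12146821618080139, 0.025621477514505386), 11.776009559631348)
s3 311 [0.0672 0.0777 0.0815] ((0.5090155601501465, 0.32118237018585205), (0.1300288587808609, 0.03160378709435463), 8.795733451843262)
240 [[0.496, 0.311, 0.079], [0.496, 0.316, 0.078], [0.495, 0.32, 0.079], [0.494, 0.325, 0.079], [0.494, 0.328, 0.078]]
246 [[0.499, 0.312, 0.079], [0.498, 0.316, 0.08], [0.498, 0.321, 0.079], [0.497, 0.325, 0.08], [0.497, 0.329, 0.078]]
252 [[0.502, 0.312, 0.078], [0.498, 0.316, 0.086], [0.497, 0.321, 0.087], [0.497, 0.325, 0.087], [0.499, 0.329, 0.079]]
258 [[0.505, 0.312, 0.079], [0.498, 0.317, 0.094], [0.498, 0.321, 0.093], [0.497, 0.325, 0.092], [0.503, 0.33, 0.078]]
264 [[0.502, 0.313, 0.092], [0.498, 0.317, 0.1], [0.498, 0.321, 0.1], [0.497, 0.325, 0.099], [0.5, 0.329, 0.09]]
270 [[0.503, 0.313, 0.098], [0.498, 0.317, 0.105], [0.497, 0.321, 0.105], [0.497, 0.325, 0.105], [0.5, 0.329, 0.097]]
276 [[0.503, 0.314, 0.101], [0.498, 0.317, 0.111], [0.497, 0.321, 0.111], [0.497, 0.325, 0.111], [0.501, 0.328, 0.101]]
282 [[0.503, 0.314, 0.107], [0.498, 0.317, 0.115], [0.498, 0.321, 0.115], [0.497, 0.325, 0.114], [0.5, 0.328, 0.108]]
288 [[0.497, 0.314, 0.123], [0.499, 0.317, 0.119], [0.498, 0.321, 0.118], [0.496, 0.324, 0.121], [0.494, 0.326, 0.124]]
294 [[0.496, 0.314, 0.128], [0.497, 0.317, 0.125], [0.501, 0.321, 0.118], [0.496, 0.324, 0.125], [0.495, 0.326, 0.127]]
(200, 262) [0.4974 0.2842 0.0872]
(212, 262) [0.4995 0.2881 0.081 ]
(350, 262) [0.4885 0.3466 0.0829]
(185, 295) [0.4987 0.2851 0.1118]
(190, 310) [0.5027 0.2879 0.114 ]
```

```bash
python3 -m handwheel '[0,0,1,0,0,0,0.3, 0,0,1,0,0,0,0.3, 0,0,1,0,0,0,0.3, 0,0,1,0,0,0,0.3, 0,0,0,0,0,0,0.3]';  python3 -m handwheel '[0,-0.1,-1,0,0,0,0.3, 0,-0.1,-2,0,0,0,0.3, 0,-0.1,-2,0,0,0,0.3]'
python3 - <<'E'
from h import *
o=ctrl.get_obs(); print(o['position'],o['orientation'],o['ft_force'])
d=snap('wrist','w4');d=snap('side','s4');crop(d,180,180,320,290,5,'s4c')
E
```

```text
t: 4.23
position: [0.5102, 0.3213, 0.066]
orientation: [-0.084, 0.996, -0.002, -0.002]
ft_force: [0.1, 0.0, -0.5]
gripper_width: 0.0594
t: 4.48
position: [0.5082, 0.3193, 0.0429]
orientation: [-0.084, 0.996, -0.003, -0.005]
ft_force: [-0.4, -0.7, -0.3]
gripper_width: 0.0598
[0.50818946 0.31929405 0.04292721] [-0.08366982  0.99647992 -0.00258184 -0.00452323] [-0.38874065 -0.71058191 -0.32423803]
```

View pics/w4.png

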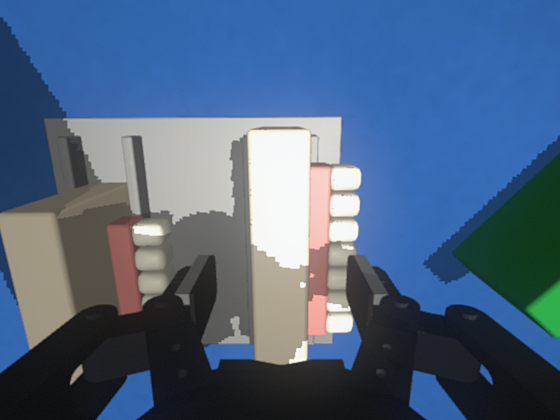

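View pics/s4c.png

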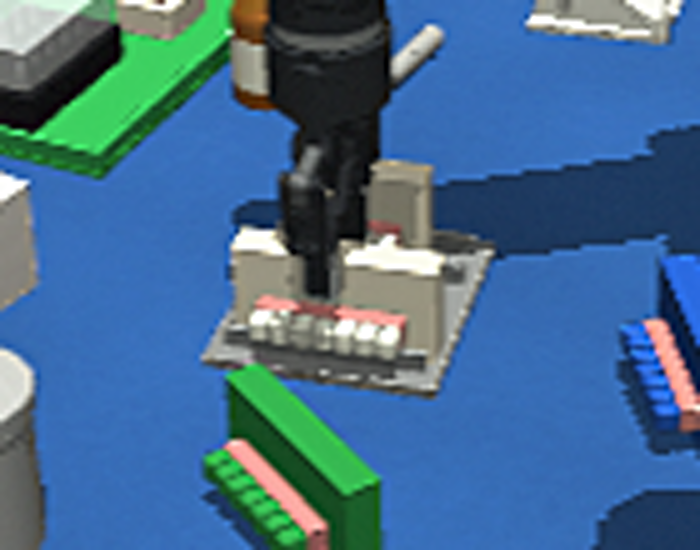

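```bash
python3 -m handwheel '[0,0,-0.6,0,0,0,0.3, 0,0,-0.9,0,0,0,0.3]'
python3 - <<'E'
from h import *
o=ctrl.get_obs(); print(o['position'])
d=snap('wrist','w5'); C=cloud(d)
P=C[:,330:420].reshape(-1,3); F=d['frame'][:,330:420].reshape(-1,3).astype(int)
for v in range(245,290,5): print(v,[C[v,u].round(3).tolist() for u in (206,213,350,360)])
d=snap('side','s5');crop(d,180,180,320,290,5,'s5c')
E
```

```text
t: 4.75
position: [0.5092, 0.3198, 0.0352]
orientation: [-0.084, 0.996, -0.002, -0.004]
ft_force: [-0.2, -0.1, 0.6]
gripper_width: 0.0597
[0.50921732 0.31981361 0.03521513]
245 [[0.521, 0.277, 0.009], [0.52, 0.281, 0.008], [0.495, 0.354, 0.04], [0.508, 0.371, 0.001]]
250 [[0.524, 0.278, 0.009], [0.523, 0.282, 0.009], [0.497, 0.354, 0.043], [0.511, 0.372, 0.002]]
255 [[0.503, 0.287, 0.062], [0.504, 0.29, 0.06], [0.493, 0.349, 0.062], [0.492, 0.354, 0.061]]
260 [[0.504, 0.288, 0.066], [0.505, 0.291, 0.061], [0.495, 0.349, 0.062], [0.493, 0.352, 0.066]]
265 [[0.503, 0.289, 0.071], [0.509, 0.291, 0.059], [0.496, 0.349, 0.064], [0.493, 0.351, 0.071]]
270 [[0.504, 0.29, 0.073], [0.511, 0.291, 0.06], [0.498, 0.35, 0.065], [0.493, 0.35, 0.076]]
275 [[0.506, 0.29, 0.073], [0.512, 0.291, 0.061], [0.501, 0.35, 0.064], [0.493, 0.349, 0.08]]
280 [[0.508, 0.291, 0.074], [0.514, 0.292, 0.062], [0.502, 0.35, 0.066], [0.494, 0.349, 0.082]]
285 [[0.51, 0.291, 0.074], [0.517, 0.292, 0.062], [0.504, 0.351, 0.066], [0.496, 0.35, 0.082]]
```

View pics/s5c.png

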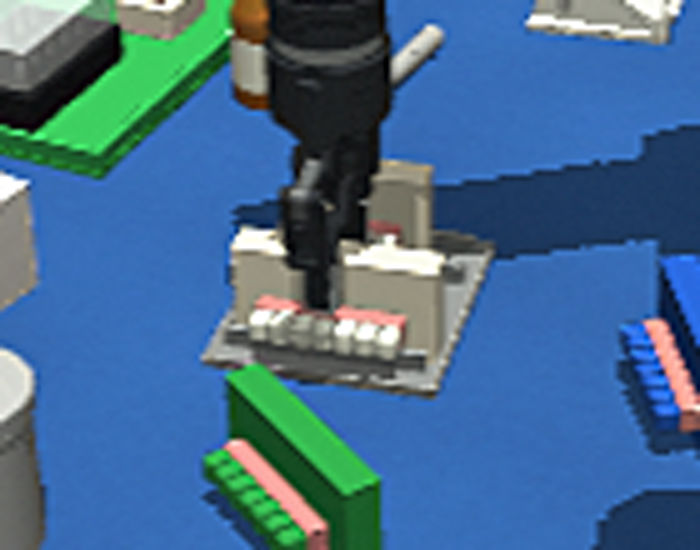

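```bash
python3 -m handwheel '[0,0,-0.1,0,0,0,0.6, 0,0,-0.1,0,0,0,0.8, 0,0,-0.1,0,0,0,1, 0,0,-0.1,0,0,0,1, 0,0,-0.1,0,0,0,1]' 60;python3 -m handwheel '[0,0,0,0,0,0,1, 0,0,1,0,0,0,1, 0,0,3,0,0,0,1, 0,0,5,0,0,0,1]'
python3 - <<'E'
from h import *
d=snap('wrist','w6'); d=snap('side','s6');crop(d,180,160,320,270,5,'s6c')
E
```

```text
t: 5.27
position: [0.509, 0.3197, 0.0344]
orientation: [-0.084, 0.996, -0.002, -0.004]
ft_force: [-0.4, -0.6, 0.6]
gripper_width: 0.023
t: 5.6
position: [0.5078, 0.3192, 0.0844]
orientation: [-0.084, 0.996, -0.003, -0.005]
ft_force: [0.5, 0.4, -2.9]
gripper_width: 0.0231
```

View pics/s6c.png

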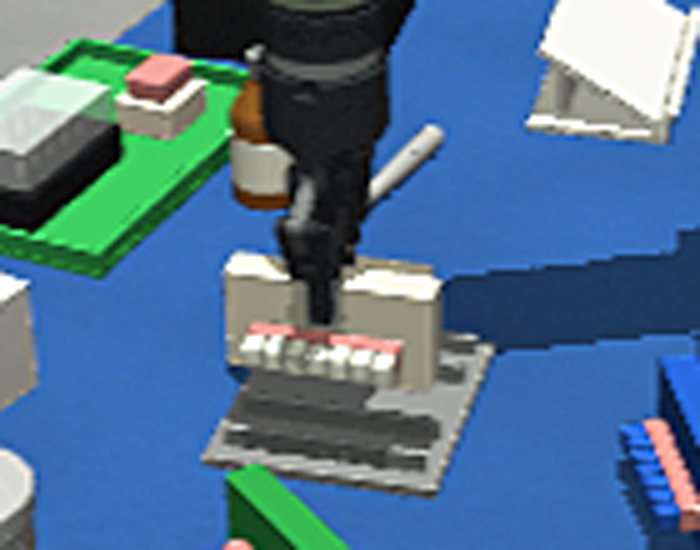

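View pics/w6.png

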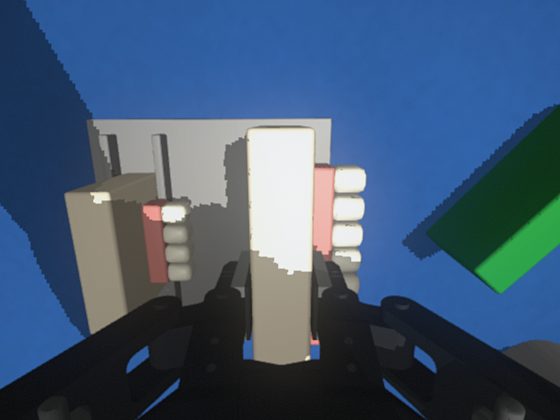

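```bash
python3 -m handwheel '[0,0,3,0,0,0,1, 0,0,6,0,0,0,1, 0,-0.5,8,0,0,-5,1, -0.5,-2.5,8,0,0,-11,1, -1,-4.5,8,0,0,-17,1]'; python3 -m handwheel '[-0.4,-2,0,0,0,-6,1, -0.8,-4,0,0,0,-12,1, -1.2,-6.5,0,0,0,-18,1, -1.6,-9,0,0,0,-24,1, -2,-11,0,0,0,-30,1]'; python3 -m handwheel '[-0.4,-2,0,0,0,-6,1, -0.8,-4,0,0,0,-12,1, -1.2,-6.5,0,0,0,-18,1, -1.6,-9,0,0,0,-24,1, -2,-11,0,0,0,-30,1]'
python3 - <<'E'
from h import *
from scipy.spatial.transform import Rotation as R
o=ctrl.get_obs(); r=R.from_quat(o['orientation']).as_matrix(); print(o['qpos'],o['position'],'\n',r, np.degrees(np.arctan2(r[1,1],r[0,1])))
E
```

```text
t: 6.12
position: [0.5021, 0.2763, 0.1689]
orientation: [0.066, 0.998, -0.0, 0.0]
ft_force: [-0.5, -1.1, -2.2]
gripper_width: 0.023
t: 6.53
position: [0.4811, 0.1647, 0.1681]
orientation: [0.325, 0.946, -0.001, -0.0]
ft_force: [0.7, -1.0, -2.0]
gripper_width: 0.0231
t: 6.95
position: [0.4602, 0.0532, 0.1674]
orientation: [0.561, 0.828, -0.001, -0.001]
ft_force: [-0.5, -0.8, -3.6]
gripper_width: 0.0233
[-0.04347897  0.21168739 -0.48165778  0.88059776 -0.00132345  1.14763103] [0.46017534 0.05322634 0.16744093] 
 [[-3.70630949e-01  9.28774705e-01 -3.20114212e-03]
 [ 9.28780218e-01  3.70629063e-01 -1.18543494e-03]
 [ 8.54343212e-05 -3.41251635e-03 -9.99994174e-01]] 21.754551575634924
```

```bash
python3 -m handwheel '[0.4,-1,-1.5,0,0,-5,1, 0.8,-1.9,-3,0,0,-9.8,1, 0.8,-1.9,-3,0,0,-9.8,1]'; python3 -m handwheel '[0,0,0,1.4,-6.8,0,1, 0,0,0,2.9,-13.7,0,1, 0,0,0,4.4,-20.5,0,1, 0,0,-1,5.8,-27.4,0,1, 0,0,-2,7.3,-34.2,0,1]';  python3 -m handwheel '[0,0,-1,1.3,-6.1,0,1, 0,0,-2,2.6,-12.3,0,1, 0,0,-3,3.9,-18.4,0,1, 0,0,-4,5.2,-24.5,0,1, 0,0,-4,5.2,-24.5,0,1]'
python3 - <<'E'
from h import *
from scipy.spatial.transform import Rotation as R
o=ctrl.get_obs(); r=R.from_quat(o['orientation']).as_matrix(); print(o['qpos'],o['position'],'\n',r, 'tilt',np.degrees(np.arccos(-r[2,2])),'yaw z',np.degrees(np.arctan2(r[1,2],r[0,2])),o['ft_force'])
d=snap('side','s7');crop(d,230,140,370,250,5,'s7c')
E
```

```text
t: 7.2
position: [0.4666, 0.0328, 0.1349]
orientation: [0.631, 0.776, -0.003, -0.003]
ft_force: [-0.5, -0.7, -2.9]
gripper_width: 0.0231
t: 7.62
position: [0.4665, 0.0334, 0.1177]
orientation: [0.606, 0.747, 0.214, 0.172]
ft_force: [0.8, 0.4, -4.4]
gripper_width: 0.0231
t: 8.03
position: [0.5432, 0.0042, 0.1125]
orientation: [0.556, 0.704, 0.356, 0.262]
ft_force: [0.6, 0.3, -2.6]
gripper_width: 0.0233
[-0.44906355  0.31490527 -1.2938826  -0.81415192  0.54701131  1.11645703] [0.54319291 0.00417786 0.11245913] 
 [[-0.24392007  0.59630249  0.76480478]
 [ 0.96944482  0.1287247   0.20882217]
 [ 0.02607191  0.79237194 -0.60948089]] tilt 52.448022427536806 yaw z 15.27178584836151 [ 0.55109433  0.33788022 -2.64534416]
```

View pics/s7c.png

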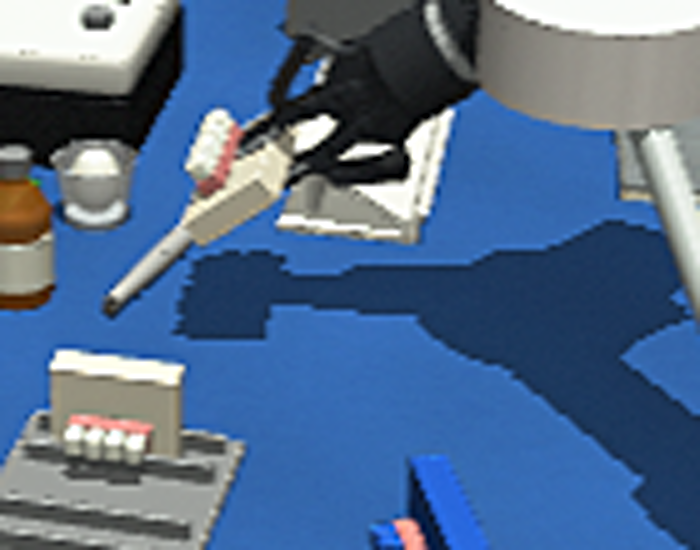

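```bash
python3 -m handwheel '[-1,0.5,1,0,0,6,1, -2,1,2,0,0,12,1, -3,1.5,2,0,0,18,1, -4,2,2,0,0,24,1, -5,2.5,2,0,0,30,1]'; python3 -m handwheel '[-1,0.5,0,0,0,6,1, -2,1,0,0,0,12,1, -3,1.5,0,0,0,18,1, -4,2,0,0,0,24,1, -5,2.5,0,0,0,30,1]'
cat > st.py <<'E'
from h import *
from scipy.spatial.transform import Rotation as R
o=ctrl.get_obs(); r=R.from_quat(o['orientation']).as_matrix(); print(o['t'],o['qpos'].round(3),o['position'].round(4),'\n',r.round(3), 'tilt',np.degrees(np.arccos(-r[2,2])),'yaw z',np.degrees(np.arctan2(r[1,2],r[0,2])),'yaw y',np.degrees(np.arctan2(r[1,1],r[0,1])),o['ft_force'].round(1),o['gripper_width'])
E
python3 st.py
```

```text
t: 8.5
position: [0.4976, 0.0258, 0.1321]
orientation: [0.365, 0.82, 0.408, 0.169]
ft_force: [0.1, 0.6, -4.4]
gripper_width: 0.0234
t: 8.92
position: [0.4472, 0.0507, 0.1326]
orientation: [0.136, 0.887, 0.438, 0.056]
ft_force: [1.3, 0.1, -3.4]
gripper_width: 0.0228
8.9167 [-0.646  0.465 -0.655  0.886  0.832 -0.535] [0.4472 0.0507 0.1326] 
 [[-0.956  0.193  0.219]
 [ 0.291  0.58   0.761]
 [ 0.02   0.792 -0.611]] tilt 52.36830039376842 yaw z 73.94387948779261 yaw y 71.60024960143362 [ 1.3  0.1 -3.4] 0.022804688380938208
```

```bash
python3 -m handwheel '[0,0,-1.5,3.5,-1.6,0,1, 0,0,-3,7,-3.3,0,1, 0,0,-5,7,-3.3,0,1, 0,0,-7,7,-3.3,0,1, 0,0,-7,7,-3.3,0,1]';python3 st.py
python3 - <<'E'
from h import *
d=snap('side','s8');crop(d,230,140,370,250,5,'s8c'); snap('top','t8')
E
```

```text
t: 9.33
position: [0.4461, 0.0513, 0.0601]
orientation: [0.126, 0.857, 0.495, 0.072]
ft_force: [-1.2, 0.0, -2.5]
gripper_width: 0.0228
9.3333 [-0.701  0.711 -0.653  0.811  0.917 -0.714] [0.4461 0.0513 0.0601] 
 [[-0.958  0.146  0.248]
 [ 0.287  0.479  0.83 ]
 [ 0.002  0.866 -0.5  ]] tilt 59.9796799475645 yaw z 73.38032587641061 yaw y 73.09180210423834 [-1.2  0.  -2.5] 0.022827922171936948
```

View pics/s8c.png

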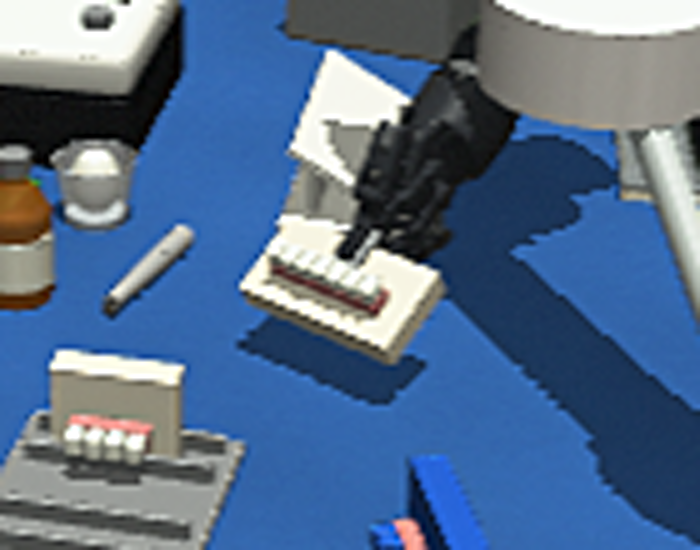

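View pics/t8.png

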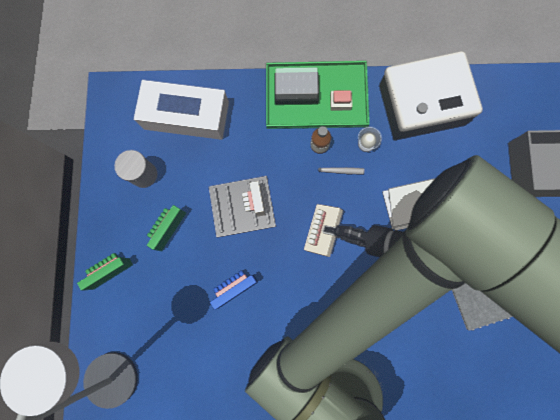

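```bash
python3 -m handwheel '[0,0,-1,0,0,0,1, 0,0,-2,0,0,0,1, 0,0,-2.9,0,0,0,1, 0,0,-3.2,0,0,0,1, 0,0,-3.2,0,0,0,1]';python3 -m handwheel '[0,0,-0.2,0,0,0,1, 0,0,-0.3,0,0,0,1]'; python3 st.py
python3 - <<'E'
from h import *
d=snap('side','s9');crop(d,230,140,370,250,5,'s9c')
C=cloud(d)
E
```

```text
t: 9.85
position: [0.4467, 0.0514, 0.0304]
orientation: [0.126, 0.856, 0.495, 0.072]
ft_force: [-0.1, 0.4, -1.5]
gripper_width: 0.0232
t: 10.02
position: [0.4468, 0.0514, 0.0273]
orientation: [0.126, 0.857, 0.495, 0.072]
ft_force: [0.2, -0.5, -2.3]
gripper_width: 0.0231
10.0167 [-0.701  0.78  -0.652  0.743  0.919 -0.713] [0.4468 0.0514 0.0273] 
 [[-0.958  0.145  0.249]
 [ 0.288  0.478  0.83 ]
 [ 0.001  0.866 -0.499]] tilt 60.05441718384816 yaw z 73.29279357394121 yaw y 73.12034348285388 [ 0.2 -0.5 -2.3] 0.023064474702384326
```

View pics/s9c.png

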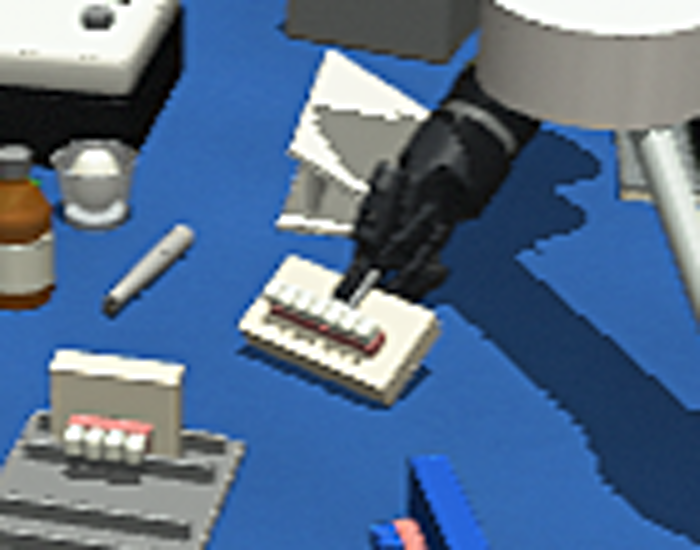

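```bash
python3 -m handwheel '[0,0,-0.2,0,0,0,1, 0,0,-0.3,0,0,0,1]'; python3 -m handwheel '[0,0,0,0,0,0,0.65, 0,0,0,0,0,0,0.6, 0,0,0,0,0,0,0.57, 0,0,0,0,0,0,0.57]'; python3 st.py
python3 - <<'E'
from h import *
d=snap('side','s10');crop(d,230,140,370,250,5,'s10c')
E
```

```text
t: 10.23
position: [0.4468, 0.0513, 0.0242]
orientation: [0.126, 0.857, 0.495, 0.072]
ft_force: [-1.1, 0.4, -2.2]
gripper_width: 0.0231
t: 10.57
position: [0.4469, 0.0513, 0.0244]
orientation: [0.126, 0.857, 0.495, 0.073]
ft_force: [-0.3, -0.0, -0.9]
gripper_width: 0.0369
10.5667 [-0.701  0.786 -0.652  0.737  0.919 -0.713] [0.4469 0.0513 0.0244] 
 [[-0.957  0.145  0.249]
 [ 0.288  0.478  0.83 ]
 [ 0.001  0.866 -0.499]] tilt 60.05413473104557 yaw z 73.26745497824402 yaw y 73.13998007635472 [-0.3 -0.  -0.9] 0.03693106549060177
```

View pics/s10c.png

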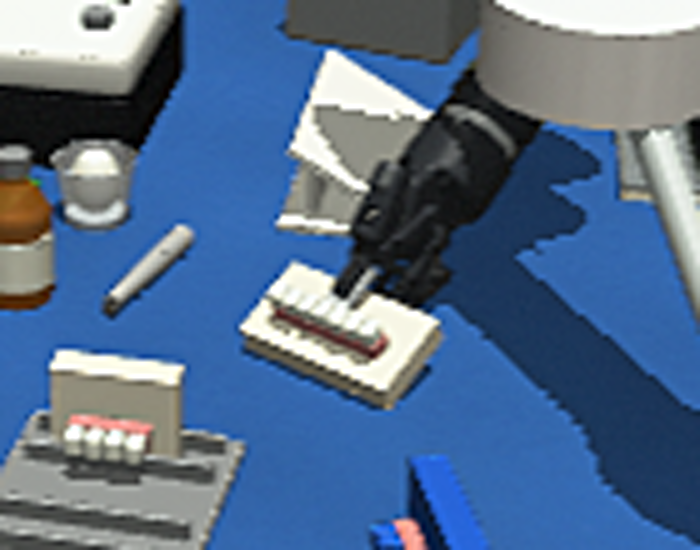

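```bash
python3 -m handwheel '[-0.3,-1.1,0,0,0,0,0.57, -0.7,-2.4,0,0,0,0,0.57, -1.1,-3.8,0.2,0,0,0,0.57, -1.6,-5.3,0.4,0,0,0,0.57, -2.1,-7,1,0,0,0,0.57]'; python3 st.py
python3 - <<'E'
from h import *
d=snap('side','s11');crop(d,230,140,370,250,5,'s11c')
E
```

```text
t: 11.03
position: [0.4254, -0.0187, 0.0345]
orientation: [0.126, 0.856, 0.496, 0.072]
ft_force: [-0.3, 0.5, -0.5]
gripper_width: 0.0369
11.0333 [-0.852  0.813 -0.555  0.949  0.824 -0.898] [ 0.4254 -0.0187  0.0345] 
 [[-0.958  0.145  0.249]
 [ 0.288  0.477  0.83 ]
 [ 0.002  0.867 -0.498]] tilt 60.10593811728069 yaw z 73.31659010018339 yaw y 73.10613962006511 [-0.3  0.5 -0.5] 0.03686615141293185
```

View pics/s11c.png

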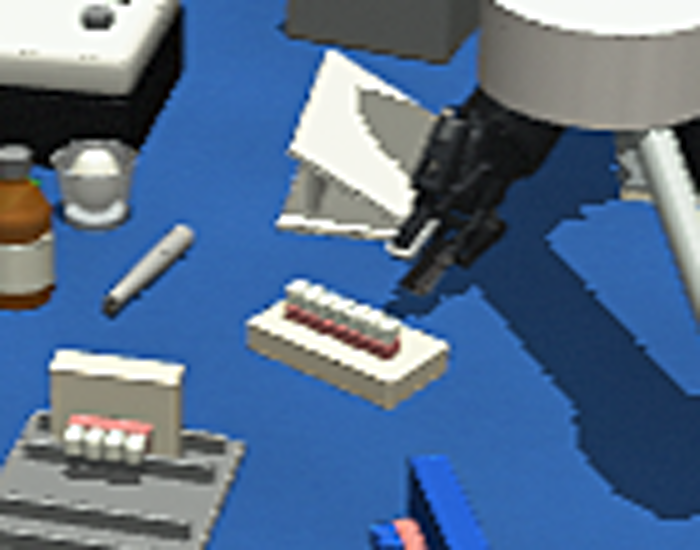

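```bash
python3 -m handwheel '[0,0,2,0,0,0,0.5, 0,0,5,0,0,0,0.5, 0,0,9,0,0,0,0.3, 0,0,13,-6.5,2,0,0.1, 0,1,17,-13,4,0,0.1]'; python3 -m handwheel '[0,1,0,-6.5,2,0,0.1, 0,2,0,-13,4,0,0.1, 0,3,0,-19.5,6,0,0.1, 0,4,0,-26,8,0,0.1, 0,5,0,-32.5,9.8,0,0.1]';python3 -m handwheel '[0.5,1,0,-6,1.8,0,0.1, 1,2,0,-12,3.6,0,0.1, 1.5,3,0,-12,3.6,0,0.1]'; python3 st.py
python3 - <<'E'
from h import *
d=snap('wrist','w12');d=snap('top','t12');crop(d,280,170,400,270,6,'t12c')
E
```

```text
t: 11.5
position: [0.427, -0.0158, 0.1973]
orientation: [0.138, 0.906, 0.397, 0.058]
ft_force: [1.8, -0.5, 0.3]
gripper_width: 0.0759
t: 11.92
position: [0.4276, 0.0346, 0.1991]
orientation: [0.149, 0.982, 0.113, 0.02]
ft_force: [1.0, 0.1, -0.9]
gripper_width: 0.0767
t: 12.17
position: [0.4432, 0.069, 0.2002]
orientation: [0.146, 0.989, 0.004, 0.006]
ft_force: [-0.5, -0.3, -0.2]
gripper_width: 0.077
12.1667 [-0.015  0.14  -0.48   0.938  0.007  0.278] [0.4432 0.069  0.2002] 
 [[-0.957  0.29   0.013]
 [ 0.29   0.957  0.007]
 [-0.01   0.01  -1.   ]] tilt 0.8392390502798633 yaw z 28.296850948956756 yaw y 73.16622789824378 [-0.5 -0.3 -0.2] 0.07695111367352275
```

View pics/w12.png

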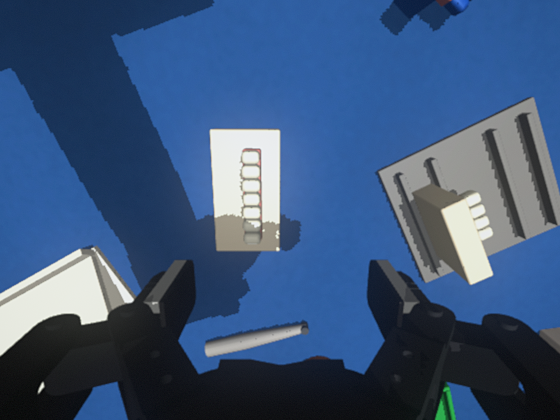

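View pics/t12c.png

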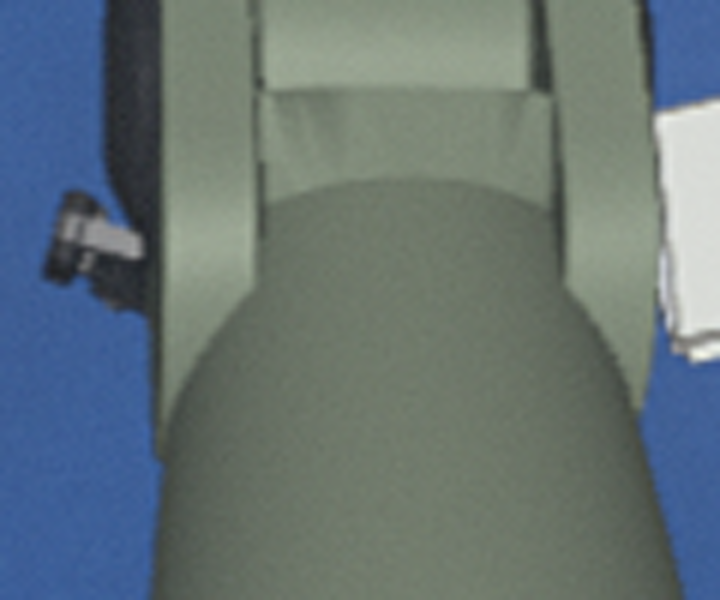

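Run:
```python
from h import *
d=load('w12'); C=cloud(d)
V=(C[...,0]>.33)&(C[...,0]<.55)&(C[...,1]>-.04)&(C[...,1]<.15)
v,u=np.mgrid[0:420,0:560]; V&=(u>200)&(u<290)&(v>120)&(v<258)
for lo,hi in((.018,.032),(.046,.06)):
    Q=C[V&(C[...,2]>lo)&(C[...,2]<hi)]; print(len(Q),np.median(Q[:,2]),cv2.minAreaRect(Q[:,:2].astype(np.float32)))
crop(d,200,120,300,260,5,'w12c')
```

```text
6420 0.024467303585912405 ((0.44033199548721313, 0.03428823500871658), (0.0701298862695694, 0.12961289286613464), 73.13685607910156)
1515 0.05167488307849101 ((0.4416739046573639, 0.04161464422941208), (0.018040306866168976, 0.09161051362752914), 72.66035461425781)
```

View pics/w12c.png

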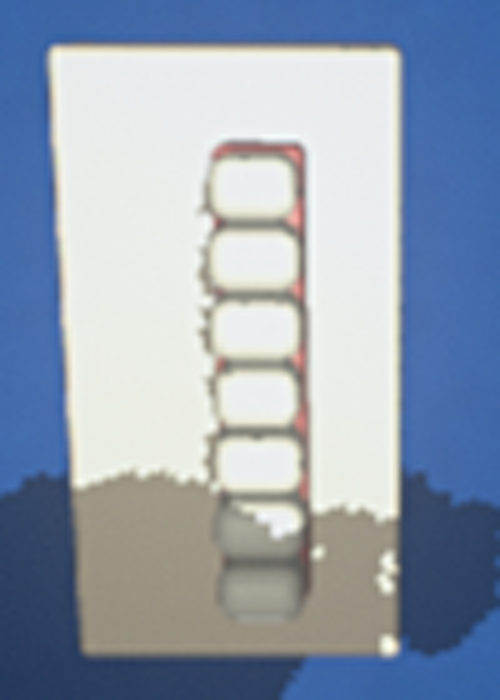

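```bash
python3 -m handwheel '[-0.1,-1.5,-2,-0.4,0.7,0,0.4, -0.1,-2.8,-5,-0.4,0.7,0,0.4, -0.1,-2.8,-9,-0.4,0.7,0,0.4, -0.1,-2.8,-13,-0.4,0.7,0,0.4, -0.1,-2.8,-15,-0.4,0.7,0,0.4]'; python3 -m handwheel '[0,0,0,0,0,0,0.4, 0,0,0,0,0,0,0.4]'; python3 st.py
```

```text
t: 12.68
position: [0.438, 0.0378, 0.0451]
orientation: [0.149, 0.989, 0.002, -0.004]
ft_force: [-1.3, 0.6, 0.3]
gripper_width: 0.0515
t: 12.85
position: [0.4351, 0.0366, 0.0438]
orientation: [0.151, 0.989, 0.002, -0.007]
ft_force: [0.2, -0.1, 0.6]
gripper_width: 0.0513
12.85 [-0.089  0.341 -0.692  0.55   0.005  0.213] [0.4351 0.0366 0.0438] 
 [[-0.954  0.298 -0.013]
 [ 0.298  0.955  0.006]
 [ 0.014  0.002 -1.   ]] tilt 0.8045788904535797 yaw z 153.269455920055 yaw y 72.6554179676593 [ 0.2 -0.1  0.6] 0.051273041014465406
```

```bash
python3 -m handwheel '[0.6,0.5,0,-0.3,-0.6,0.4,0.4, 0.6,0.5,-1,-0.3,-0.6,0.4,0.4, 0.6,0.5,-2,-0.3,-0.6,0.4,0.4, 0.6,0.5,-2.5,-0.3,-0.6,0.4,0.4, 0.6,0.5,-2.5,-0.3,-0.6,0.4,0.4]'; python3 st.py
python3 - <<'E'
from h import *
d=snap('wrist','w13'); C=cloud(d)
for v in range(235,300,7): print(v,[C[v,u].round(3).tolist() for u in (212,218,345,350)])
E
```

```text
t: 13.27
position: [0.4418, 0.0416, 0.0193]
orientation: [0.147, 0.989, 0.001, -0.001]
ft_force: [0.4, -0.4, 0.8]
gripper_width: 0.0513
13.2667 [-0.074  0.387 -0.709  0.475  0.001  0.222] [0.4418 0.0416 0.0193] 
 [[-0.957  0.291 -0.001]
 [ 0.291  0.957  0.001]
 [ 0.001  0.001 -1.   ]] tilt 0.08619116850842706 yaw z 124.1098219303472 yaw y 73.05719153875901 [ 0.4 -0.4  0.8] 0.051326696202053414
235 [[0.419, 0.014, 0.025], [0.42, 0.017, 0.024], [0.448, 0.079, 0.0], [0.449, 0.082, 0.0]]
242 [[0.423, 0.013, 0.024], [0.424, 0.016, 0.024], [0.452, 0.078, 0.001], [0.453, 0.081, 0.001]]
249 [[0.426, 0.012, 0.025], [0.427, 0.015, 0.026], [0.456, 0.077, 0.001], [0.457, 0.08, 0.0]]
256 [[0.422, 0.018, 0.046], [0.423, 0.02, 0.046], [0.439, 0.073, 0.046], [0.439, 0.075, 0.047]]
263 [[0.423, 0.019, 0.053], [0.423, 0.021, 0.053], [0.438, 0.071, 0.053], [0.439, 0.073, 0.053]]
270 [[0.423, 0.02, 0.06], [0.426, 0.021, 0.054], [0.439, 0.07, 0.058], [0.438, 0.072, 0.06]]
277 [[0.423, 0.021, 0.066], [0.428, 0.02, 0.055], [0.441, 0.07, 0.059], [0.438, 0.071, 0.066]]
284 [[0.425, 0.021, 0.067], [0.431, 0.019, 0.056], [0.444, 0.069, 0.06], [0.44, 0.07, 0.068]]
291 [[0.428, 0.02, 0.067], [0.434, 0.018, 0.056], [0.447, 0.068, 0.061], [0.442, 0.069, 0.069]]
298 [[0.431, 0.019, 0.068], [0.436, 0.018, 0.058], [0.449, 0.067, 0.061], [0.445, 0.069, 0.069]]
```

View pics/w13.png

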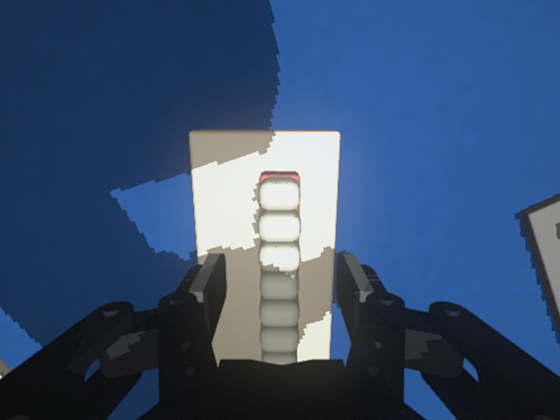

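```bash
python3 -m handwheel '[0,0,-0.4,0,0,0,0.4, 0,0,-0.8,0,0,0,0.4, 0,0,-0.8,0,0,0,0.7, 0,0,-0.8,0,0,0,1, 0,0,-0.8,0,0,0,1]' 80; python3 -m handwheel '[0,0,0,0,0,0,1, 0,0,0,0,0,0,1, 0,0,0,0,0,0,1]'; python3 st.py
python3 - <<'E'
from h import *
d=snap('wrist','w14')
E
```

```text
t: 13.73
position: [0.4419, 0.0416, 0.0119]
orientation: [0.147, 0.989, 0.0, -0.0]
ft_force: [-8.3, 1.5, 14.1]
gripper_width: 0.0167
t: 13.98
position: [0.4417, 0.0416, 0.0119]
orientation: [0.147, 0.989, 0.0, -0.001]
ft_force: [-0.3, 0.1, 0.8]
gripper_width: 0.0166
13.9833 [-0.073  0.401 -0.716  0.456  0.001  0.222] [0.4417 0.0416 0.0119] 
 [[-0.957  0.291 -0.001]
 [ 0.291  0.957  0.001]
 [ 0.001  0.001 -1.   ]] tilt 0.08036643030844753 yaw z 135.23420042454217 yaw y 73.05802520659992 [-0.3  0.1  0.8] 0.01660131080002367
```

View pics/w14.png

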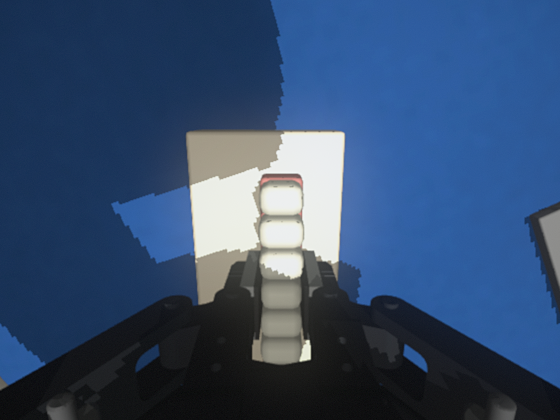

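```bash
python3 -m handwheel '[0,0,1,0,0,0,1, 0,0,3,0,0,0,1, 0,0,6,0,0,0,1, 0,0,9,0,0,0,1, 0,0,12,0,0,0,1]'; python3 st.py
python3 - <<'E'
from h import *
d=snap('side','s15');crop(d,210,120,380,250,4,'s15c')
E
```

```text
t: 14.45
position: [0.4409, 0.0417, 0.1328]
orientation: [0.147, 0.989, 0.0, -0.001]
ft_force: [0.3, -0.2, -3.1]
gripper_width: 0.0163
14.45 [-0.073  0.214 -0.581  0.779  0.001  0.222] [0.4409 0.0417 0.1328] 
 [[-0.957  0.291 -0.002]
 [ 0.291  0.957  0.001]
 [ 0.003  0.    -1.   ]] tilt 0.15203548106386003 yaw z 154.02000815863815 yaw y 73.06001324189106 [ 0.3 -0.2 -3.1] 0.016263761995216754
```

View pics/s15c.png

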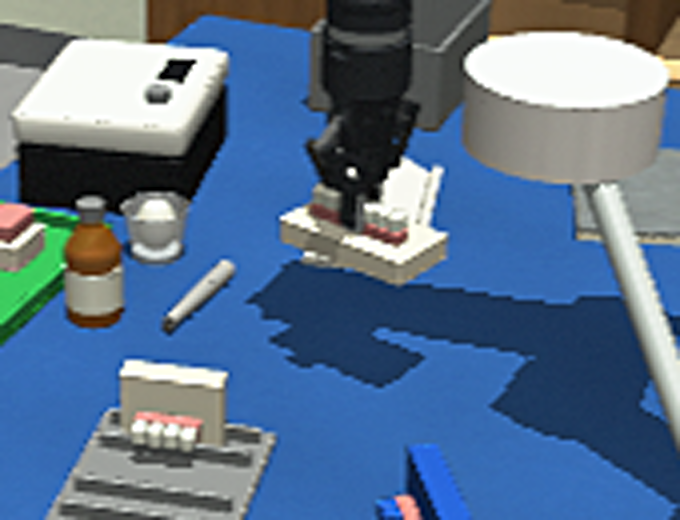

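Held level. Turn and carry toward the stand.

```bash
python3 -m handwheel '[0.1,-1.2,1.5,0,0,6,1, 0.2,-2.6,3,0,0,12,1, 0.3,-4,4.5,0,0,18,1, 0.4,-5.5,6,0,0,24,1, 0.5,-7,6,0,0,30,1]'; python3 -m handwheel '[0.1,-1.4,0,0,0,6,1, 0.2,-2.8,0,0,0,12,1, 0.3,-4.3,0,0,0,18,1, 0.4,-5.8,0,0,0,24,1, 0.5,-7.3,0,0,0,30,1]'; python3 -m handwheel '[0.1,-1.4,0,0,0,6,1, 0.2,-2.8,0,0,0,12,1, 0.3,-4.3,0,0,0,18,1, 0.4,-5.8,0,0,0,24,1, 0.5,-7.3,0,0,0,30,1]'; python3 -m handwheel '[0.1,-1.4,0,0,0,6,1, 0.2,-2.8,0,0,0,12,1, 0.3,-4.3,0,0,0,18,1, 0.4,-5.8,0,0,0,24,1, 0.5,-7.3,0,0,0,29,1]'; python3 st.py
```

```text
t: 14.92
position: [0.4511, -0.0294, 0.2005]
orientation: [-0.117, 0.993, 0.001, 0.005]
ft_force: [1.3, 0.1, -1.9]
gripper_width: 0.0168
t: 15.33
position: [0.4557, -0.103, 0.1999]
orientation: [-0.372, 0.928, 0.002, 0.004]
ft_force: [0.8, -0.8, -2.4]
gripper_width: 0.0167
t: 15.75
position: [0.4604, -0.1766, 0.1992]
orientation: [-0.602, 0.799, 0.004, 0.003]
ft_force: [0.3, -0.4, -3.2]
gripper_width: 0.0166
t: 16.17
position: [0.465, -0.2501, 0.1984]
orientation: [0.784, -0.621, -0.005, -0.002]
ft_force: [0.0, -0.3, -1.9]
gripper_width: 0.0166
16.1667 [-0.636  0.305 -0.268  1.006  0.004 -2.438] [ 0.465  -0.2501  0.1984] 
 [[ 0.229 -0.973 -0.005]
 [-0.973 -0.229  0.009]
 [-0.01   0.003 -1.   ]] tilt 0.5956574690854759 yaw z 119.96235383062617 yaw y -166.7372625593001 [ 0.  -0.3 -1.9] 0.01659266712933216
```

```bash
python3 -m handwheel '[-1.5,0.2,0,1.2,-5.8,-0.6,1, -1.5,0.2,0,2.5,-11.7,-1.2,1, -1.5,0.2,0,3.7,-17.6,-1.2,1, -1.5,0.2,0,5,-23.4,-1.2,1, -1.5,0.2,0,6.2,-29.3,-1.2,1]'; python3 st.py
python3 - <<'E'
from h import *
d=snap('wrist','w16');d=snap('side','s16');crop(d,240,110,380,220,5,'s16c');d=snap('top','t16');
E
```

```text
t: 16.58
position: [0.4497, -0.2481, 0.1986]
orientation: [0.752, -0.606, 0.162, -0.202]
ft_force: [0.6, -0.1, -2.4]
gripper_width: 0.0167
16.5833 [-0.947  0.075 -0.69   0.58   0.477 -2.676] [ 0.4497 -0.2481  0.1986] 
 [[ 0.212 -0.846  0.489]
 [-0.977 -0.183  0.107]
 [-0.001 -0.5   -0.866]] tilt 30.026092372698326 yaw z 12.309858798945424 yaw y -167.80296161090556 [ 0.6 -0.1 -2.4] 0.016680414957612074
```

View pics/w16.png

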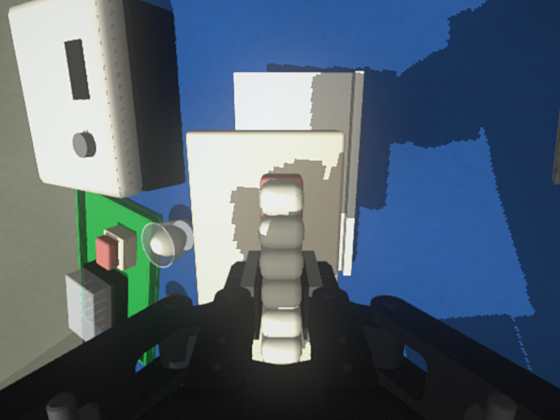

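View pics/s16c.png

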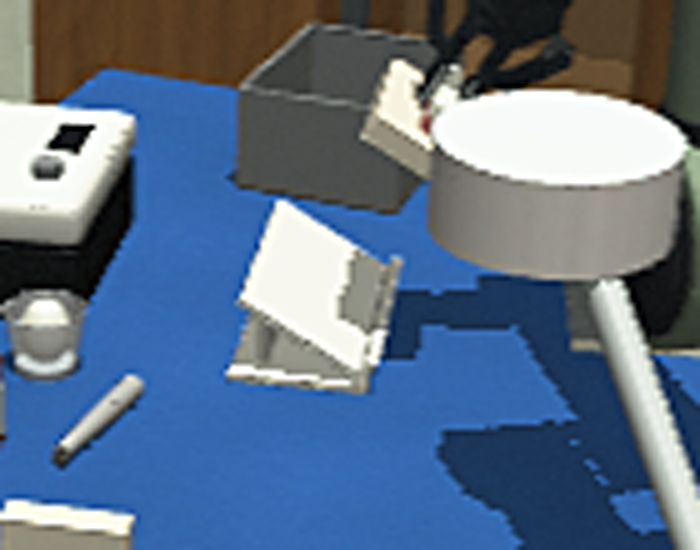

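Run:
```python
from h import *
d=load('w16'); crop(d,300,60,380,290,3,'w16c'); crop(d,180,60,380,180,4,'w16d')
C=cloud(d)
sx=np.array([np.cos(np.radians(12)),np.sin(np.radians(12)),0]); 
M=np.zeros(C.shape[:2],bool); M[75:128,238:340]=1
P=C[M]; A=np.c_[P[:,:2],np.ones(len(P))]
for i in range(4):
    k=np.linalg.lstsq(A,P[:,2],rcond=None)[0]; r=P[:,2]-A@k; g=abs(r)<.004; P=P[g];A=A[g]
print('plane',k,'yaw',np.degrees(np.arctan2(k[1],k[0])),'slope',np.degrees(np.arctan(np.hypot(*k[:2]))),r.std(),len(P))
for v in (80,100,120,160,200,240): print(v,[C[v,u].round(4).tolist() for u in range(343,368,3)])
# slab face
M[:]=0; M[135:165,192:338]=1; P=C[M]; A=np.c_[P[:,:2],np.ones(len(P))]
k=np.linalg.lstsq(A,P[:,2],rcond=None)[0];print('slab',k,'yaw',np.degrees(np.arctan2(k[1],k[0])),'slope',np.degrees(np.arctan(np.hypot(*k[:2]))))
```

```text
plane [ 0.52615685  0.126296   -0.19657005] yaw 13.497623558366447 slope 28.417922829991138 0.0008058937929657453 1735
80 [[0.5051, -0.3399, 0.0238], [0.5027, -0.3404, 0.0225], [0.5001, -0.3409, 0.0217], [0.4972, -0.3413, 0.0218], [0.4914, -0.3415, 0.0306], [0.4894, -0.342, 0.0285], [0.4866, -0.3424, 0.0289], [0.4928, -0.344, 0.0008], [0.4903, -0.3445, -0.0007]]
100 [[0.5002, -0.3228, 0.0245], [0.4975, -0.3234, 0.0238], [0.4954, -0.3239, 0.0216], [0.4902, -0.3245, 0.0286], [0.4869, -0.3251, 0.0301], [0.4844, -0.3256, 0.0293], [0.4826, -0.3261, 0.0265], [0.4881, -0.3263, -0.0007], [0.4845, -0.3269, 0.0015]]
120 [[0.4959, -0.3052, 0.0229], [0.4932, -0.3058, 0.0223], [0.4911, -0.3062, 0.0198], [0.4847, -0.3077, 0.0308], [0.4825, -0.3082, 0.0289], [0.4796, -0.3088, 0.0293], [0.4853, -0.3075, 0.0009], [0.4821, -0.3081, 0.0015], [0.4796, -0.3087, 0.0001]]
160 [[0.4317, -0.3022, 0.1934], [0.4834, -0.2689, 0.0212], [0.4779, -0.2714, 0.0299], [0.475, -0.2723, 0.03], [0.4729, -0.2726, 0.0274], [0.4775, -0.2683, -0.0001], [0.4745, -0.2692, 0.0], [0.4713, -0.2701, 0.0007], [0.4682, -0.2711, 0.0014]]
200 [[0.4755, -0.229, 0.0217], [0.4714, -0.2314, 0.0257], [0.4674, -0.2336, 0.0295], [0.4648, -0.2343, 0.0286], [0.4688, -0.2267, 0.0005], [0.4659, -0.2275, -0.0002], [0.4628, -0.2287, 0.0001], [0.4595, -0.23, 0.001], [0.4564, -0.2313, 0.0018]]
240 [[0.4635, -0.1885, 0.0239], [0.4591, -0.1925, 0.0299], [0.4564, -0.1931, 0.0286], [0.4537, -0.194, 0.0277], [0.4563, -0.1837, 0.0015], [0.4534, -0.1844, 0.0001], [0.4502, -0.1861, 0.0008], [0.4471, -0.1874, 0.0009], [0.4441, -0.1887, 0.0011]]
slab [ 0.4990893  -0.4968308  -0.16585946] yaw -44.87006788447922 slope 35.15411302777568
```

View pics/w16c.png

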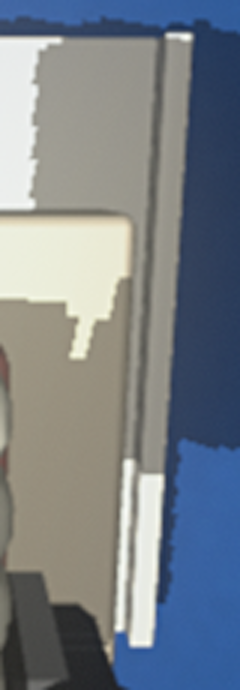

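View pics/w16d.png

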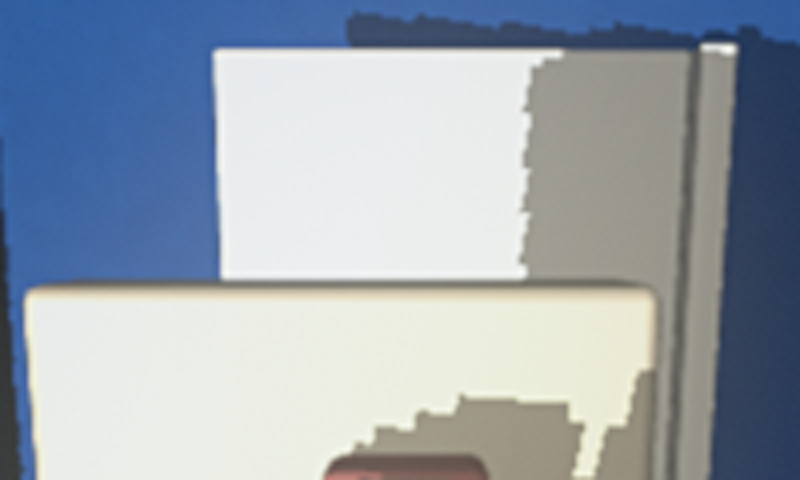

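Run:
```python
from h import *
d=load('w16'); C=cloud(d)
for v in (133,140,150,160,170,200): print(v,[C[v,u].round(4).tolist() for u in (195,225,250,310,335)])
from scipy.spatial.transform import Rotation as R
o=ctrl.get_obs(); r=R.from_quat(o['orientation']).as_matrix()
for n in('w16','w14'):
    d=load(n); C=cloud(d)
    M=np.zeros(C.shape[:2],bool); M[145:240,200:232]=1; M[145:170,200:330]=1
    P=C[M]; c=P.mean(0); n_=np.linalg.svd(P-c,full_matrices=False)[2][2]; print(n,len(P),n_*np.sign(n_[2]),-r[:,2])
```

```text
133 [[0.4887, -0.3019, 0.2275], [0.4775, -0.3044, 0.2211], [0.468, -0.3065, 0.2162], [0.4462, -0.3112, 0.2028], [0.4374, -0.3131, 0.1964]]
140 [[0.4872, -0.2993, 0.2287], [0.4771, -0.3014, 0.2211], [0.4675, -0.3036, 0.2161], [0.4454, -0.3084, 0.203], [0.4364, -0.3103, 0.1969]]
150 [[0.4862, -0.2952, 0.2292], [0.4768, -0.297, 0.2206], [0.4663, -0.2995, 0.2168], [0.4443, -0.3042, 0.2031], [0.4355, -0.306, 0.1965]]
160 [[0.4856, -0.2909, 0.2293], [0.4756, -0.2928, 0.2212], [0.4659, -0.295, 0.2161], [0.4437, -0.2998, 0.2023], [0.4337, -0.3022, 0.1983]]
170 [[0.4856, -0.2862, 0.2287], [0.474, -0.2888, 0.2224], [0.4652, -0.2906, 0.216], [0.442, -0.2958, 0.2036], [0.4328, -0.2978, 0.1976]]
200 [[0.4829, -0.2729, 0.2298], [0.4713, -0.2755, 0.2232], [0.4619, -0.2775, 0.2173], [0.4394, -0.282, 0.202], [0.4295, -0.2843, 0.1969]]
w16 5490 [-0.76004702  0.50737117  0.40608254] [-0.48182224 -0.10765305  0.86963105]
w14 5490 [0.55301866 0.09137966 0.82814257] [-0.48182224 -0.10765305  0.86963105]
```

```bash
python3 -m handwheel '[0.7,0,-2.5,0,0,0,1, 1.4,0,-5,0,0,0,1, 2.1,-0.1,-7.5,0,0,0,1, 2.8,-0.1,-10,0,0,0,1, 3.5,-0.1,-12.5,0,0,0,1]'; python3 -m handwheel '[0,0,0,0,0,0,1]'; python3 st.py
python3 - <<'E'
from h import *
d=snap('wrist','w17');d=snap('side','s17');crop(d,240,110,380,220,5,'s17c')
E
```

```text
t: 17.15
position: [0.4845, -0.2493, 0.0711]
orientation: [0.752, -0.608, 0.159, -0.199]
ft_force: [-0.6, -0.3, -1.9]
gripper_width: 0.0166
t: 17.23
position: [0.4842, -0.2474, 0.067]
orientation: [0.752, -0.608, 0.155, -0.199]
ft_force: [-1.4, 1.0, -1.6]
gripper_width: 0.0168
17.2333 [-0.874  0.33  -0.795  0.198  0.451 -2.599] [ 0.4842 -0.2474  0.067 ] 
 [[ 0.211 -0.854  0.475]
 [-0.977 -0.18   0.11 ]
 [-0.009 -0.488 -0.873]] tilt 29.21948307075063 yaw z 13.082593009488415 yaw y -168.06548029202247 [-1.4  1.  -1.6] 0.016817384452660455
```

View pics/w17.png

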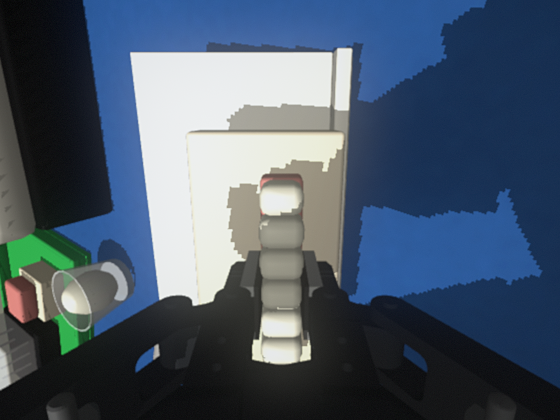

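View pics/s17c.png

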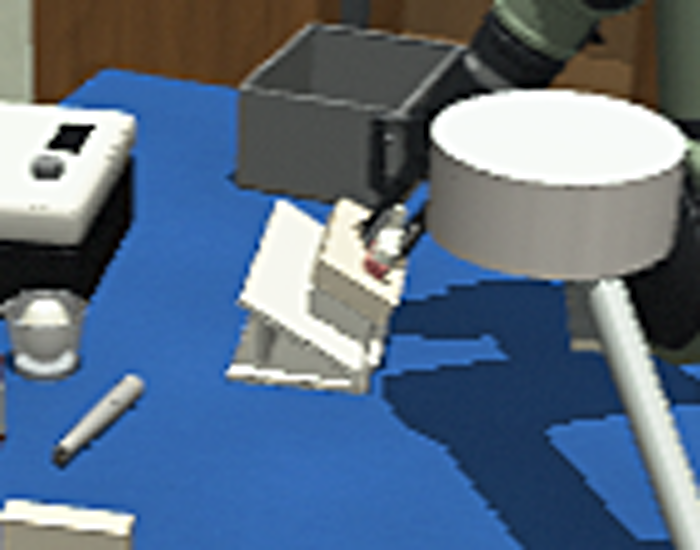

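```bash
cat > tgt.py <<'E'
import sys
from h import *
from scipy.spatial.transform import Rotation as R
a=np.radians(12.1); sx=np.array([np.cos(a),np.sin(a),0]); z=np.array([0,0,1.]); s=.5;c=3**.5/2
up=c*sx+s*z; n=-s*sx+c*z
T=np.array([.477,-.2508,.020])+.028*up+.012*n
T=T+float(sys.argv[1])/1e3*up+float(sys.argv[2])/1e3*n
Rt=np.column_stack([np.cross(-up,-n),-up,-n])
o=ctrl.get_obs(); Rc=R.from_quat(o['orientation'])
print(o['t'],'shift cm',((T-o['position'])*100).round(2),'turn',np.degrees((R.from_matrix(Rt)*Rc.inv()).as_rotvec()).round(2),'F',o['ft_force'].round(1),o['gripper_width'])
f=o['ft_force'];print('F up,n',f@up,f@n, 'pos rel: up,n mm',[(1e3*(o['position']-T)@w).round(1) for w in(up,n,Rt[:,0])])
E
python3 -m handwheel '[0,0,0,0,0,0,1, 0,0,0,0,0,0,1]';python3 tgt.py 5 12
```

```text
t: 17.5
position: [0.4865, -0.2497, 0.0724]
orientation: [0.753, -0.607, 0.159, -0.199]
ft_force: [-0.3, 0.6, -0.6]
gripper_width: 0.0166
17.5 shift cm [ 0.67  0.23 -1.51] turn [-0.05 -0.54 -0.16] F [-0.3  0.6 -0.6] 0.016637811383564256
F up,n -0.48280083613631464 -0.4149908932254665 pos rel: up,n mm [np.float64(1.4), np.float64(16.6), np.float64(0.9)]
```

```bash
python3 -m handwheel '[0.2,0.1,-0.5,0,-0.2,0,1, 0.4,0.2,-1,0,-0.5,0,1, 0.6,0.2,-1.5,0,-0.5,0,1, 0.6,0.2,-1.5,0,-0.5,0,1]';python3 tgt.py 5 4
```

```text
t: 17.83
position: [0.4921, -0.2472, 0.0566]
orientation: [0.752, -0.607, 0.161, -0.202]
ft_force: [-1.5, 0.3, -1.8]
gripper_width: 0.0165
17.8333 shift cm [ 0.5   0.07 -0.62] turn [-0.08 -0.09 -0.15] F [-1.5  0.3 -1.8] 0.01646386191504498
F up,n -2.1700690429872482 -0.879363210677913 pos rel: up,n mm [np.float64(-1.2), np.float64(7.9), np.float64(-0.3)]
```

```bash
python3 -m handwheel '[0.3,0,0,0,0,0,1, 0.5,0,-0.3,0,0,0,1, 0.6,0.1,-0.6,0,0,0,1, 0.6,0.1,-0.6,0,0,0,1]';python3 tgt.py 5 0
python3 - <<'E'
from h import *
d=snap('wrist','w18');d=snap('side','s18');crop(d,260,130,350,200,8,'s18c')
E
```

```text
t: 18.17
position: [0.4981, -0.2459, 0.05]
orientation: [0.752, -0.607, 0.161, -0.202]
ft_force: [0.3, -0.3, -2.1]
gripper_width: 0.0163
18.1667 shift cm [ 0.1  -0.02 -0.31] turn [-0.11 -0.12 -0.16] F [ 0.3 -0.3 -2.1] 0.01633661564231412
F up,n -0.862671749441923 -1.88794080958184 pos rel: up,n mm [np.float64(0.7), np.float64(3.1), np.float64(-0.4)]
```

View pics/s18c.png

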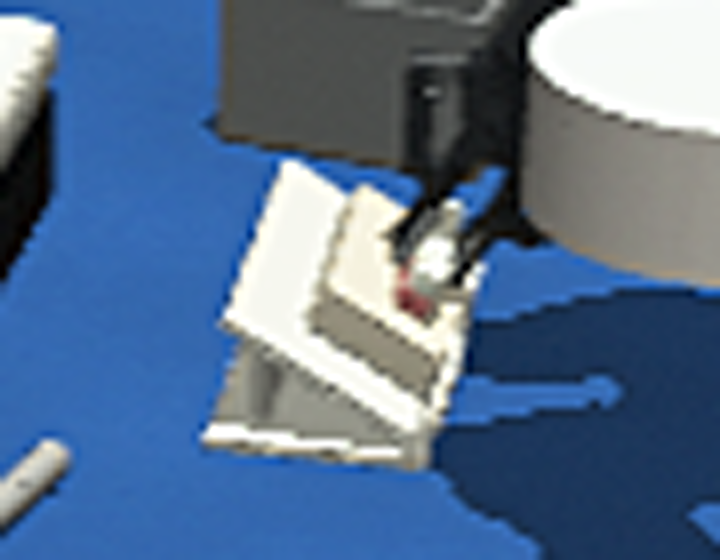

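View pics/w18.png

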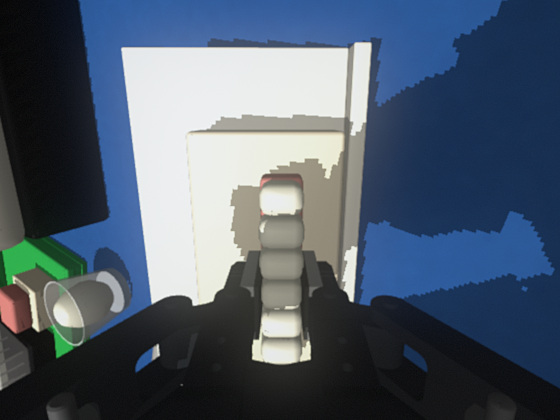

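```bash
python3 -m handwheel '[0.1,0,-0.1,0,0,0,1, 0.1,0,-0.2,0,0,0,1, 0.1,0,-0.2,0,0,0,1]';python3 tgt.py 0 0;  python3 -m handwheel '[0.1,0,-0.1,0,0,0,1, 0.1,0,-0.1,0,0,0,1]';python3 tgt.py 0 0
```

```text
t: 18.52
position: [0.499, -0.2459, 0.0482]
orientation: [0.752, -0.607, 0.161, -0.202]
ft_force: [0.0, 1.2, -2.4]
gripper_width: 0.0167
18.5167 shift cm [-0.41 -0.11 -0.38] turn [-0.11 -0.12 -0.16] F [ 0.   1.2 -2.4] 0.01674190882798693
F up,n -0.9182559652544443 -2.191272945744272 pos rel: up,n mm [np.float64(5.6), np.float64(1.1), np.float64(-0.2)]
t: 18.68
position: [0.5, -0.246, 0.0471]
orientation: [0.752, -0.607, 0.161, -0.202]
ft_force: [0.3, 0.2, -2.1]
gripper_width: 0.0166
18.6833 shift cm [-0.52 -0.1  -0.27] turn [-0.11 -0.12 -0.16] F [ 0.3  0.2 -2.1] 0.0165720224713047
F up,n -0.7682150735101037 -1.9792275383593918 pos rel: up,n mm [np.float64(5.9), np.float64(-0.3), np.float64(0.1)]
```

```bash
python3 -m handwheel '[0.05,0,-0.1,0,0,0,1, 0.05,0,-0.1,0,0,0,1]';python3 tgt.py 0 0;  python3 -m handwheel '[0.05,0,-0.1,0,0,0,1, 0.05,0,-0.1,0,0,0,1]';python3 tgt.py 0 0
```

```text
t: 18.85
position: [0.5003, -0.2459, 0.0466]
orientation: [0.752, -0.607, 0.161, -0.202]
ft_force: [-6.3, 1.2, 6.7]
gripper_width: 0.0166
18.85 shift cm [-0.55 -0.11 -0.22] turn [-0.13 -0.1  -0.14] F [-6.3  1.2  6.7] 0.01662858973608127
F up,n -1.7780649896266345 8.742884705087334 pos rel: up,n mm [np.float64(5.9), np.float64(-0.8), np.float64(0.1)]
t: 19.02
position: [0.5003, -0.2459, 0.0466]
orientation: [0.752, -0.607, 0.161, -0.202]
ft_force: [-11.3, 2.3, 14.0]
gripper_width: 0.0167
19.0167 shift cm [-0.55 -0.11 -0.22] turn [-0.13 -0.08 -0.1 ] F [-11.3   2.3  14. ] 0.01671885711494242
F up,n -2.184100021992575 17.441189920237502 pos rel: up,n mm [np.float64(5.9), np.float64(-0.9), np.float64(0.1)]
```

```bash
python3 -m handwheel '[-0.1,0,-0.03,0,0,0,1, -0.2,-0.04,-0.08,0,0,0,1, -0.3,-0.06,-0.14,0,0,0,1, -0.3,-0.06,-0.14,0,0,0,1]';python3 tgt.py 0 0
```

```text
t: 19.35
position: [0.4971, -0.2465, 0.045]
orientation: [0.752, -0.607, 0.161, -0.202]
ft_force: [-1.4, 1.0, -0.2]
gripper_width: 0.0167
19.35 shift cm [-0.23 -0.05 -0.06] turn [-0.14 -0.09 -0.09] F [-1.4  1.  -0.2] 0.016720478800883516
F up,n -1.0920511281061733 0.3977722728676258 pos rel: up,n mm [np.float64(2.3), np.float64(-0.7), np.float64(0.0)]
```

```bash
python3 -m handwheel '[-0.1,-0.02,-0.05,0,0,0,1, -0.2,-0.04,-0.1,0,0,0,1]';python3 tgt.py 0 0
```

```text
t: 19.52
position: [0.4963, -0.2469, 0.0445]
orientation: [0.752, -0.606, 0.162, -0.203]
ft_force: [6.0, 1.9, 0.3]
gripper_width: 0.0164
19.5167 shift cm [-0.14 -0.01 -0.01] turn [-0.16  0.07 -0.14] F [6.  1.9 0.3] 0.01643939341283113
F up,n 5.607079176488317 -2.8898591674370757 pos rel: up,n mm [np.float64(1.3), np.float64(-0.6), np.float64(0.2)]
```

```bash
python3 -m handwheel '[-0.1,-0.02,-0.1,0,0,0,1, -0.15,-0.03,-0.15,0,0,0,1, -0.15,-0.03,-0.15,0,0,0,1]';python3 tgt.py 0 0
python3 - <<'E'
from h import *
d=snap('wrist','w19');crop(d,300,30,390,290,2.5,'w19c');d=snap('side','s19');crop(d,260,130,350,200,8,'s19c')
E
```

```text
t: 19.77
position: [0.4963, -0.2468, 0.0445]
orientation: [0.751, -0.606, 0.163, -0.205]
ft_force: [1.2, 3.6, 7.1]
gripper_width: 0.0162
19.7667 shift cm [-0.15 -0.01 -0.01] turn [-0.23  0.33 -0.22] F [1.2 3.6 7.1] 0.01623006263778235
F up,n 5.24317228293992 5.166297127782391 pos rel: up,n mm [np.float64(1.3), np.float64(-0.7), np.float64(0.2)]
```

View pics/s19c.png

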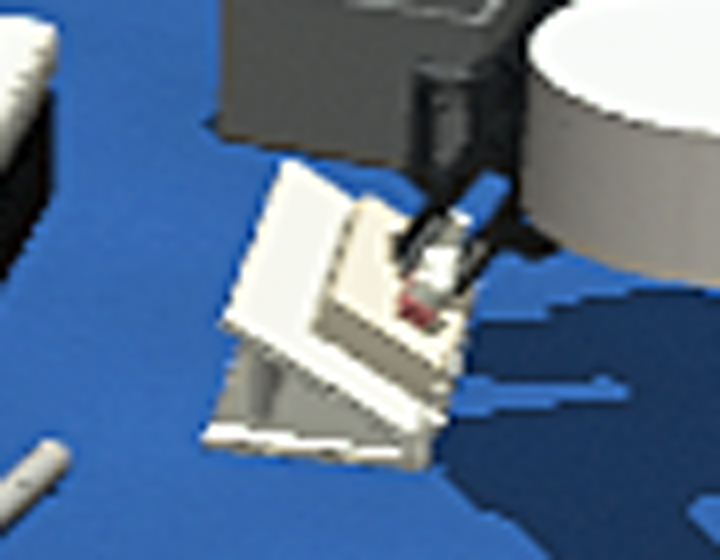

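View pics/w19c.png

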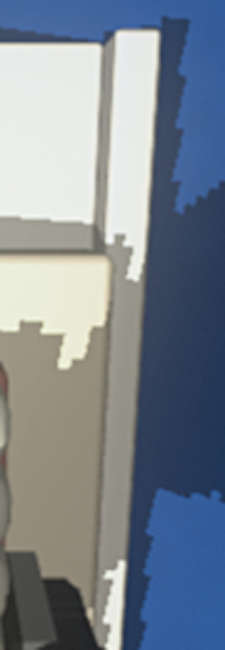

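```bash
python3 -m handwheel '[0,0,0,0,0,0,0.8, 0,0,0,0,0,0,0.6, 0,0,0,0,0,0,0.5, 0,0,0,0,0,0,0.5, 0,0,0,0,0,0,0.5]'; python3 -m handwheel '[-0.4,-0.1,0.8,0,0,0,0.5, -1,-0.2,1.8,0,0,0,0.5, -2,-0.4,3.5,0,0,0,0.5, -3,-0.6,5.2,0,0,0,0.5, -4,-0.8,7,0,0,0,0.5]'; python3 -m handwheel '[-1,0,2,0,0,0,0.5, -2,0,4,0,0,0,0.5, -3,0,6,0,0,0,0.5, -4,0,8,0,0,0,0.5, -4,0,8,0,0,0,0.5]'; python3 st.py
python3 - <<'E'
from h import *
d=snap('wrist','w20');d=snap('side','s20');crop(d,260,130,350,200,8,'s20c');d=snap('top','t20')
E
```

```text
t: 20.28
position: [0.4962, -0.2469, 0.0443]
orientation: [0.751, -0.606, 0.163, -0.205]
ft_force: [0.0, 0.5, 0.8]
gripper_width: 0.0424
t: 20.7
position: [0.4554, -0.2546, 0.1145]
orientation: [0.752, -0.606, 0.163, -0.205]
ft_force: [0.1, -1.0, -0.9]
gripper_width: 0.0425
t: 21.12
position: [0.4156, -0.2563, 0.1979]
orientation: [0.751, -0.606, 0.165, -0.204]
ft_force: [0.5, -1.6, 0.4]
gripper_width: 0.0429
21.1167 [-1.036  0.049 -0.721  0.616  0.501 -2.773] [ 0.4156 -0.2563  0.1979] 
 [[ 0.212 -0.843  0.495]
 [-0.977 -0.183  0.107]
 [ 0.001 -0.506 -0.862]] tilt 30.411505779634847 yaw z 12.148216353765646 yaw y -167.72802153104126 [ 0.5 -1.6  0.4] 0.042946315156372546
```

View pics/w20.png

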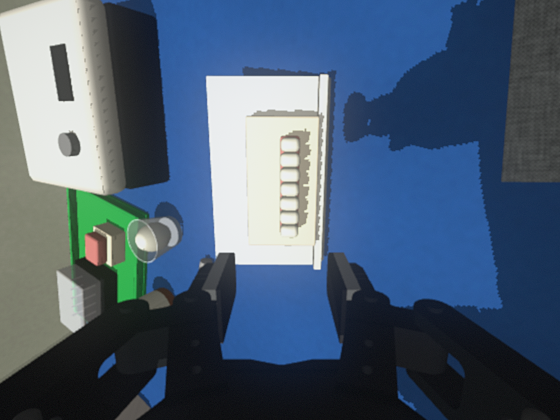

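View pics/s20c.png

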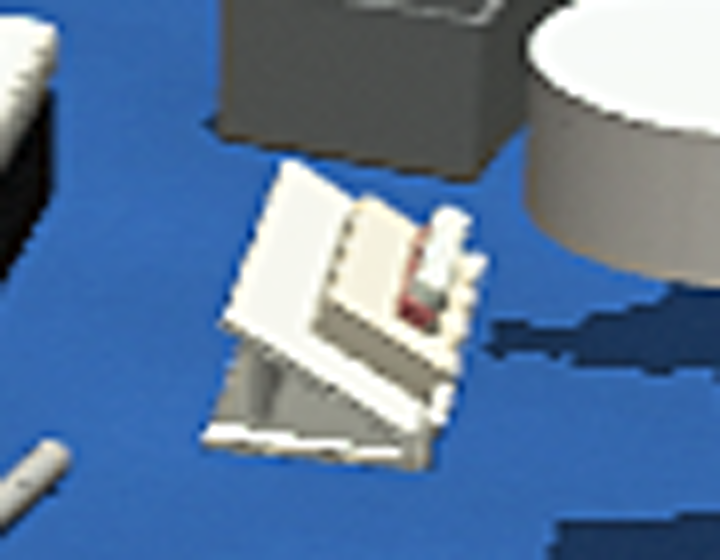

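View pics/t20.png

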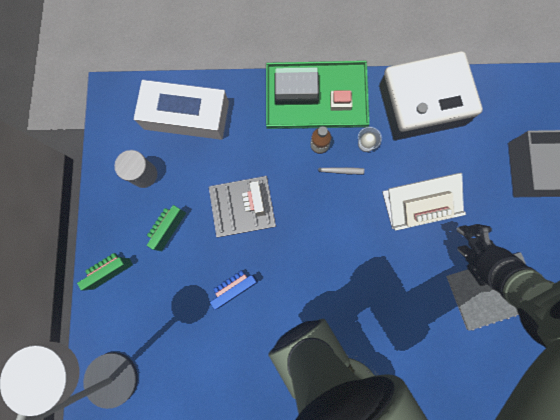

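Run:
```python
from h import *
a=np.radians(12.1); sx=np.array([np.cos(a),np.sin(a),0]); sy=np.array([-np.sin(a),np.cos(a),0]); z=np.array([0,0,1.]); s=.5;c=3**.5/2
up=c*sx+s*z; n=-s*sx+c*z; K=np.array([.477,-.2508,.020])
d=load('w20'); C=cloud(d); D=C-K
U,N,Y=D@up,D@n,D@sy
B=(abs(Y)<.11)&(U>-.02)&(U<.12)
def fit(M):
    P=np.c_[U[M],Y[M],N[M]]; A=np.c_[P[:,:2],np.ones(len(P))]
    return np.linalg.lstsq(A,P[:,2],rcond=None)[0],len(P)
print('face',fit(B&(abs(N)<.006)&(U>.075)),'slab',fit(B&(abs(N-.024)<.006)&(U>.042)&(U<.066)))
M=B&(abs(N-.024)<.006); print(cv2.minAreaRect(np.c_[U[M],Y[M]].astype(np.float32)),np.percentile(U[M],[.5,99.5]),np.percentile(Y[M],[.5,99.5]))
M=B&(abs(N)<.006);print('face ext',np.percentile(U[M],[.5,99.5]),np.percentile(Y[M],[.5,99.5]))
M=B&(abs(N-.012)<.003)&(U<.002);print('lip top U',np.percentile(U[M],[2,50,98]))
crop(d,195,60,345,280,3.5,'w20z')
for n_ in('top0','t20'):
    C=cloud(load(n_)); q=C[(C[...,2]>.07)&(C[...,2]<.088)&(C[...,0]>.45)&(C[...,0]<.6)&(C[...,1]>.17)&(C[...,1]<.27)]; print('short',q.mean(0))
```

```text
face (array([-0.0002781 , -0.00023449, -0.00023171]), 6351) slab (array([ 0.00269518, -0.00058197,  0.02360842]), 3190)
((0.03691580519080162, 0.0026236511766910553), (0.07013662159442902, 0.12873253226280212), 0.04777640849351883) [0.00230031 0.07147749] [-0.06163247  0.0661498 ]
face ext [0.00224967 0.11143423] [-0.0992874   0.09839091]
lip top U [-0.00591746 -0.00232671  0.00177031]
short [0.53100338 0.22308945 0.07734555]
short [0.53126532 0.22288621 0.07714338]
```

View pics/w20z.png

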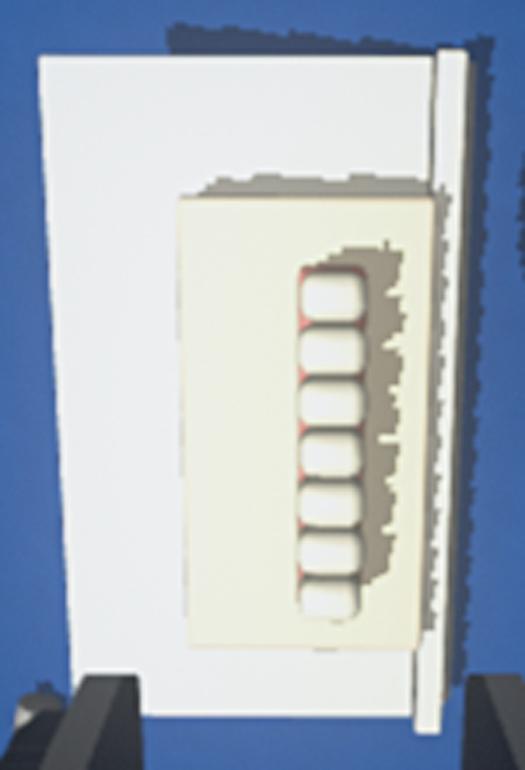

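```bash
python3 -c "
from rig import ctrl
o=ctrl.get_obs(); print(o['t'],o['ft_force'],o['joint_velocities']); print(ctrl.job_done())"
```

```text
21.2667 [-0.0801874   0.4189491  -0.12297761] [ 0.00704619  0.01990127 -0.01353936 -0.00114838  0.0011133  -0.00048448]
the job is handed in; nothing more can be done
None
```

I took the longer model out of the rack and tilted it about 60° over the free bench. I let it down onto its back, teeth up, and released it. Then I gripped it from above by the tooth ridge, turned it and set it on the stand. There I pressed it lightly against the slope and the lip, let go and backed the arm clear. The job was handed in at 21.3 s; it reports no verdict.

**Checks on the stand before handing in (wrist camera depth):**
- **Slope:** the back is parallel to the slope within about 0.003 rad, and the slab's top measures 23.6 mm above it (24 expected).
- **Lip:** the lower edge is parallel to the lip within about 0.001 rad. It measured about 2 mm from my estimated corner. The visible bottom of the stand face measured the same, so I take it as home.
- **Centring:** the model's middle is about 3 mm from the stand's middle, so its whole length is on the stand.
- **Shorter model:** it measured within 0.5 mm of its start.
- **Cup, bottle and handpiece:** these looked unmoved in the pictures; I did not measure them.

**What failed or disagreed:**
- **Fingertip position:** my first grip closed above the slab. The fingertips measured about 16–26 mm behind the reported TCP, depending on opening, not 8 mm ahead as stated. I used the measured offset from then on.
- **First tilt:** tilting straight outward ran into the third joint's range limit, so I tilted sideways instead.
- **Stand corner:** my first pixel reading was about 3 mm off the later depth measurements. I used the depth figure and seated the model by contact.

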